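Tug-test the docked probes and pull out the one that does not hold

TASK

Check that the three probes in the leaning docks are held: going from left to right (seen from the robot), take each by its handle and tug it straight along its axis with a steady pull of about 15 N (never more than 24 N) for about a second, then let it settle back home. The one that does not hold and slides out goes, foot down, into the steel beaker. Leave the two good probes fully home and the beaker upright, and do not disturb the other things on the bench.

Things in the scene. Friction and masses are not known exactly. Their poses are not given: they have to be found in the camera images.
- dock_a: One of three identical docks fixed on the breadboard, in varying order: steel foot 62 x 90 x 12 mm, on it a 44 x 44 x 60 mm aluminium socket block leaning 30 degrees from vertical to the dock's own +y side (roughly to the robot's left). Origin: underside of the foot, 12 mm above the desk; z up. The socket's axis points up along (0, 0.5, 0.866) in the dock's frame.
- dock_a_mouth (a point): Centre of the mouth of that dock's socket, at (0, 12, 74) mm in the dock's frame. Hole 15 mm wide, 50 mm deep. A retained probe is held by a spring catch, its stiffness unknown and not the same in each dock: at 15 N it rises some 4 to 9 mm, and it springs home when let down. The one not retained slides out freely, at little more than its weight.
- probe_a: Probe seated in the dock of the same letter; all three look alike: 120 mm long, 0.1 kg. Own z runs up towards the handle. Origin: underside of the flange, at the socket's mouth when seated. From z = -45 to 0 mm a steel shaft 13 mm thick, 0 to 6 flange 32 mm wide, 6 to 70 round black handle 22 mm thick, 70 to 75 steel button. Grip at about z = 40 mm, hand along the probe.
- probe_a_foot (a point): Lower end of the probe's shaft, 45 mm below the probe's origin along its own -z.
- dock_b: One of three identical docks fixed on the breadboard, in varying order: steel foot 62 x 90 x 12 mm, on it a 44 x 44 x 60 mm aluminium socket block leaning 30 degrees from vertical to the dock's own +y side (roughly to the robot's left). Origin: underside of the foot, 12 mm above the desk; z up. The socket's axis points up along (0, 0.5, 0.866) in the dock's frame.
- dock_b_mouth (a point): Centre of the mouth of that dock's socket, at (0, 12, 74) mm in the dock's frame. Hole 15 mm wide, 50 mm deep. A retained probe is held by a spring catch, its stiffness unknown and not the same in each dock: at 15 N it rises some 4 to 9 mm, and it springs home when let down. The one not retained slides out freely, at little more than its weight.
- probe_b: Probe seated in the dock of the same letter; all three look alike: 120 mm long, 0.1 kg. Own z runs up towards the handle. Origin: underside of the flange, at the socket's mouth when seated. From z = -45 to 0 mm a steel shaft 13 mm thick, 0 to 6 flange 32 mm wide, 6 to 70 round black handle 22 mm thick, 70 to 75 steel button. Grip at about z = 40 mm, hand along the probe.
- probe_b_foot (a point): Lower end of the probe's shaft, 45 mm below the probe's origin along its own -z.
- dock_c: One of three identical docks fixed on the breadboard, in varying order: steel foot 62 x 90 x 12 mm, on it a 44 x 44 x 60 mm aluminium socket block leaning 30 degrees from vertical to the dock's own +y side (roughly to the robot's left). Origin: underside of the foot, 12 mm above the desk; z up. The socket's axis points up along (0, 0.5, 0.866) in the dock's frame.
- dock_c_mouth (a point): Centre of the mouth of that dock's socket, at (0, 12, 74) mm in the dock's frame. Hole 15 mm wide, 50 mm deep. A retained probe is held by a spring catch, its stiffness unknown and not the same in each dock: at 15 N it rises some 4 to 9 mm, and it springs home when let down. The one not retained slides out freely, at little more than its weight.
- probe_c: Probe seated in the dock of the same letter; all three look alike: 120 mm long, 0.1 kg. Own z runs up towards the handle. Origin: underside of the flange, at the socket's mouth when seated. From z = -45 to 0 mm a steel shaft 13 mm thick, 0 to 6 flange 32 mm wide, 6 to 70 round black handle 22 mm thick, 70 to 75 steel button. Grip at about z = 40 mm, hand along the probe.
- probe_c_foot (a point): Lower end of the probe's shaft, 45 mm below the probe's origin along its own -z.
- beaker: Loose open steel beaker (cup without a handle), 68 mm wide over the rim, 75 mm high, wall 4 mm, floor about 5 mm thick, 0.3 kg, on the desk to the right of the breadboard. Origin: centre of its underside.
- kinematic_mount: Bystander, leave alone: black mirror mount, 38 x 34 x 34 mm, behind the docks. Origin: centre of its underside.
- objective: Bystander, leave alone: small microscope objective standing upright, 27 mm wide, 50 mm high, behind the docks. Origin: centre of its underside.
- slide_box: Bystander, leave alone: cream box, 69 x 98 x 31 mm, in front of the docks. Origin: centre of its underside.
- wafer_box: Bystander, leave alone: round white box, 66 mm wide, 18 mm high, in front of the docks. Origin: centre of its underside.
- tape_tube: Bystander, leave alone: grey and white tube lying, 32 x 95 x 32 mm, in front of the docks. Origin: centre of its underside.
- tape_roll: Bystander, leave alone: roll of paper tape, 68 mm wide, 18 mm high, beyond the beaker. Origin: centre of its underside.
Not all that is in view belongs to the job. Leave any purple look-alike of the beaker alone.

How it is judged:
On the way, in this order (a step that is already met when the one before it is completed fails the run):
1. the leftmost probe is tested: pulled along its axis with at least 10 N for 0.3 s (or drawn up, if it does not hold) (((world y of dock_a above 0.185 m and distance between probe_a and dock_a_mouth above 0.0051 m) or (world y of dock_b above 0.185 m and distance between probe_b and dock_b_mouth above 0.0043 m) or (world y of dock_c above 0.185 m and distance between probe_c and dock_c_mouth above 0.0035 m))), for 0.3 s.
2. the middle probe is tested: pulled along its axis with at least 10 N for 0.3 s (or drawn up, if it does not hold) (((world y of dock_a between 0.015 and 0.185 m and distance between probe_a and dock_a_mouth above 0.0051 m) or (world y of dock_b between 0.015 and 0.185 m and distance between probe_b and dock_b_mouth above 0.0043 m) or (world y of dock_c between 0.015 and 0.185 m and distance between probe_c and dock_c_mouth above 0.0035 m))), for 0.3 s.
3. the rightmost probe is tested: pulled along its axis with at least 10 N for 0.3 s (or drawn up, if it does not hold) (((world y of dock_a below 0.015 m and distance between probe_a and dock_a_mouth above 0.0051 m) or (world y of dock_b below 0.015 m and distance between probe_b and dock_b_mouth above 0.0043 m) or (world y of dock_c below 0.015 m and distance between probe_c and dock_c_mouth above 0.0035 m))), for 0.3 s.
At the end, for the whole second after the job is handed in: The unretained probe stands released, handle up (leaning under 40 degrees), in the beaker, foot within 30 mm of its axis and under 30 mm above its underside; beaker upright (within 6 degrees) and at rest; the two retained probes home within 1.5 mm (((horizontal distance between probe_a_foot and beaker below 0.03 m and z of probe_a_foot in the frame of beaker between -0.005 and 0.03 m and angle between probe_a's own z axis and vertical below 0.7 rad and linear speed of probe_a below 0.05 m/s and distance between probe_b and dock_b_mouth below 0.0015 m and distance between probe_c and dock_c_mouth below 0.0015 m) or (horizontal distance between probe_b_foot and beaker below 0.03 m and z of probe_b_foot in the frame of beaker between -0.005 and 0.03 m and angle between probe_b's own z axis and vertical below 0.7 rad and linear speed of probe_b below 0.05 m/s and distance between probe_a and dock_a_mouth below 0.0015 m and distance between probe_c and dock_c_mouth below 0.0015 m) or (horizontal distance between probe_c_foot and beaker below 0.03 m and z of probe_c_foot in the frame of beaker between -0.005 and 0.03 m and angle between probe_c's own z axis and vertical below 0.7 rad and linear speed of probe_c below 0.05 m/s and distance between probe_a and dock_a_mouth below 0.0015 m and distance between probe_b and dock_b_mouth below 0.0015 m)) and angle between beaker's own z axis and vertical below 0.1 rad and linear speed of beaker below 0.02 m/s); the robot touches nothing.
It fails at once if a retained probe is pulled with more than 24 N (distance between probe_a and dock_a_mouth above 0.0128 m or distance between probe_c and dock_c_mouth above 0.0089 m).
It fails at once if the beaker is tipped by more than 30 degrees (angle between beaker's own z axis and vertical above 0.52 rad).
It fails at once if a bystander is shifted by more than 30 mm (distance of any of kinematic_mount, objective, slide_box, wafer_box, tape_tube, tape_roll from where it was at the start of the episode above 0.03 m).
It also fails if it takes over 72 s, if anything falls off the work surface, if the arm or the gripper's body presses on something with over 40 N, if the wrist force passes 120 N, or if a joint passes its speed limit or range.

ROBOT

A 6-joint arm with a two-finger parallel gripper is mounted at the origin on a cart in front of the work surface, level with it; the furniture and walls round the work are solid. World frame = base frame: x ahead of the robot, y to its left, z up, the work surface at z = 0. Lengths are in m, angles in rad, forces in N, time in s.
With the tool pointing down it reaches from about 0.375 to 0.975 m from the base axis. Payload 3.8 kg.
Tool frame: the origin (TCP) lies on the centre line of the jaws, within the pads' length; the fingertips stand 25 mm ahead of it and the grasp point (between the pads) lies 6 mm ahead of it; z points along the fingers, y is the direction in which the jaws open and shut (so a half turn about z gives the same grasp; the last joint's range is limited). The gripper opens to 85 mm and grips with 20 to 120 N. Pads are 22 mm wide; open, the fingers measure 114 mm over their backs; the gripper's body (76 mm by 85 mm) begins 54 mm behind the grasp point. The pads swing forward as they close: fully open they stand 13 mm farther back than shut.
Start: joints at [-1.372, 0.264, 1.604, -0, 1.274, -0.037], TCP at [0.158, -0.656, 0.256] pointing down, gripper open.
Joint ranges: [-2.63, 2.63], [-0.94, 2.18], [0.31, 2.57], [-1.31, 4.45], [0, 2.66], [-2.55, 2.55]. Speed limits (rad/s): [2.57, 2.57, 3.14, 3.14, 3.14, 3.14].

INTERFACE

Orientations are given as a rotation vector (axis times angle).
In Python, from workcell import bot gives the robot as it stands.
- The arm moves only by the tool servo_tool, never from a script. Its argument "moves" is a list of rows, each a list of 3 entries, a list of its own where there are three numbers: the closure in counts, from 0 (fully open) to 255 (shut), then the shift along the tool's x, y, z in m, then the turn about the tool's z in rad. A call has exactly 8 rows; each row shifts and turns the pose as measured when the row begins, along the tool's axes as they then stand; what a row does not reach is not made up. A row lasts 1/12 s, in which the tool goes at most 41.7 mm and 7.16 degrees, less where a joint would pass 70% of its speed; a pose out of reach is approached as far as the arm can. A call is refused whole if a number of a shift passes 0.0417 or a number of a turn 0.125, either way. A call with a gripper value outside its range is refused whole. The fingers move at their own pace and stop on an object; "newtons" is the grip in N (left out, the last holds). Time passes only in rows, so rows that do not move let the fingers close, or fill a call up. It gives the time, the measured TCP pose, the force and the opening at its end, in the units of the state.
- bot.read_state(): the state, without advancing time (a new reading comes with each control period).
- bot.read_camera(name): name is "side" or "top" or "wrist"; returns a dict with "pixels" (384x512x3 uint8, red, green, blue), "depth" (384x512 float32, m along the optical axis (not along the pixel's ray), 0 where there is no reading), "intrinsics" (3x3 intrinsics, pixels), "R" (3x3) and "t" (3): a world point X has camera coordinates R X + t. Camera axes: x right, y down, z forward; pixel columns grow to the right and rows downward; lengths in m; the calibration is good to about 2 mm. A picture is of the moment at which its call begins.
- bot.finish_job(): hands the job in, once; it reports no verdict.
The state is a dict: "time": time; "q": joint angles; "joint_vel": joint speeds; "joint_torque": joint torques, N m; "tool_pos": TCP position; "tcp_rot": TCP orientation; "wrist_force": force on the tool from outside, world axes, zero at the start; "torque": the same for the moment, N m; "width": opening from 0.0 (shut) to 1.0 (fully open).
Only numpy, scipy, OpenCV 4.12 (cv2) and the standard library are available. Lean on these libraries where they do the work, as an engineer would, in place of code of your own. Each camera call takes 0.05 s, during which the arm holds its last target.

## Working session

There is one attempt and no reset: what is moved stays moved. The work goes in short steps, Python scripts to look and compute and a tool call to move; the robot and the scene stay as the last step left them, time stands still between calls to the robot, and variables do not carry over. Pictures are saved under pics/ and viewed, and the job is handed in when it is done.

Besides the shell and the picture viewer there is one more tool, called after "Request:" as name([rows], argument=value, ...), one row to a line, values as JSON. servo_tool: Moves the arm, as the interface text tells. Its arguments: {"type":"object","properties":{"moves":{"type":"array","items":{"type":"array"}},"newtons":{"type":"number"}},"required":["moves"]}

```bash
mkdir -p pics; ls; cat > h.py <<'E'
import numpy as np, cv2
from workcell import bot
from scipy.spatial.transform import Rotation as Ro
def cam(n):
    c=bot.read_camera(n); return c
def save(c,f): cv2.imwrite('pics/'+f, cv2.cvtColor(c['pixels'],cv2.COLOR_RGB2BGR))
def pts(c):
    d=c['depth'];K=c['intrinsics'];v,u=np.mgrid[:d.shape[0],:d.shape[1]]
    P=np.stack([(u-K[0,2])/K[0,0]*d,(v-K[1,2])/K[1,1]*d,d],-1)
    return (P-c['t'])@c['R']
E
python3 - <<'E'
from h import *
for n in ['side','top','wrist']:
    c=cam(n);save(c,n+'0.png');np.savez(n+'0.npz',**c);print(n,c['t'],c['R'].tolist(),c['intrinsics'].tolist())
print(bot.read_state())
E
```

```text
pics
side [ 0.32101224 -0.25795976  1.45652864] [[-0.6029215542755845, 0.7977546298262904, 0.008552776194436286], [0.5487342420527062, 0.4224528445021374, -0.7214044120816665], [-0.5791168543469921, -0.43025706823104215, -0.6924612077571373]] [[383.3401611740922, 0.0, 262.79177142515744], [0.0, 383.3401611740922, 192.2671676629494], [0.0, 0.0, 1.0]]
top [0.02170386 0.55345922 1.18425651] [[0.016621302137341032, -0.9998577207751336, 0.0028758514589459785], [-0.9972645900910954, -0.016785237485217576, -0.07198328384426629], [0.0720213139681482, -0.0016715289167550963, -0.9974016925619197]] [[403.9209968668656, 0.0, 252.36910671178543], [0.0, 403.9209968668656, 186.17341442453554], [0.0, 0.0, 1.0]]
wrist [-0.67385517 -0.04308276  0.38060276] [[0.23315298935078632, -0.9724360338805476, -0.0028006369746965006], [-0.9204543642851776, -0.22161698549417688, 0.3219466959122962], [-0.3136932368176954, -0.07248497603742256, -0.9467536540323955]] [[270.65478593908756, 0.0, 256.14238855195316], [0.0, 270.65478593908756, 193.12589023870643], [0.0, 0.0, 1.0]]
{'time': 0.15, 'q': array([-1.37191579e+00,  2.64602166e-01,  1.60505177e+00,  1.28957977e-05,
        1.27371428e+00, -3.68959701e-02]), 'joint_vel': array([-0.00036617, -0.00387064, -0.00317017,  0.00038364, -0.00064447,
        0.00142056]), 'joint_torque': array([ 9.04179578e-04, -5.15905988e+01, -3.67958486e+01, -3.17453191e-05,
        8.01159331e-03, -6.97489767e-06]), 'tool_pos': array([ 0.15758022, -0.65581177,  0.25523773]), 'tcp_rot': array([-3.11802980e+00, -3.69285449e-01,  2.06227846e-04]), 'wrist_force': array([-0.15171917,  0.54756655, -0.86489496]), 'torque': array([ 0.01201888, -0.05013588, -0.03757467]), 'width': 0.9991303406728903}
```

View pics/side0.png

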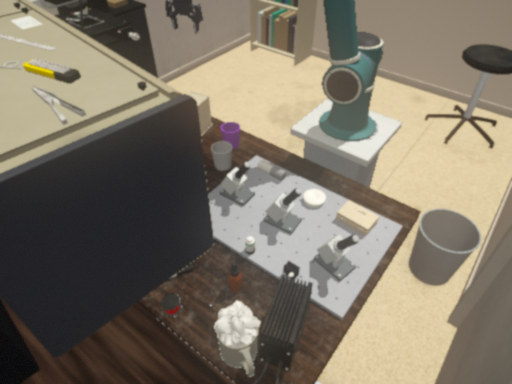

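View pics/top0.png

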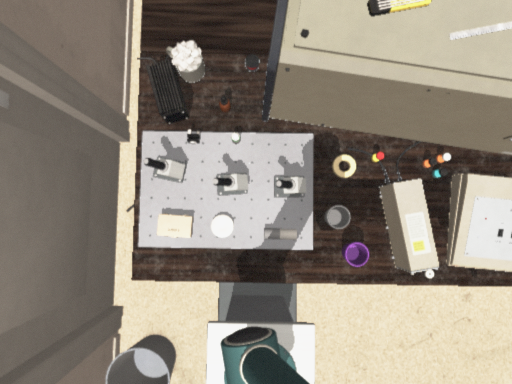

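View pics/wrist0.png

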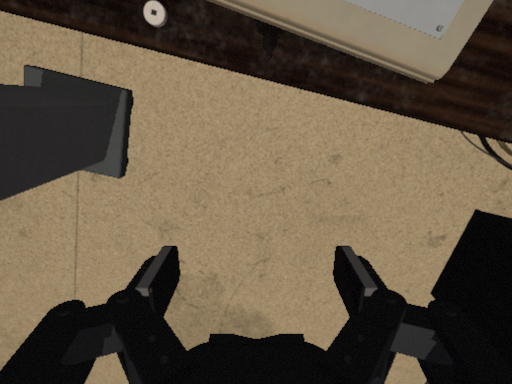

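The top view shows three leaning docks with black handles at about (155,163), (228,182) and (288,184). The grey steel beaker is at (338,217) and a purple look-alike at (357,254). The tape roll is at (344,166), and the slide box, wafer box and tube are in front of the docks. Next I'll take coarse positions from depth.

```bash
python3 - <<'E'
from h import *
for n,boxes in [('top',{'L':(140,150,192,186),'M':(208,165,252,200),'R':(268,168,310,200),'beaker':(322,202,352,232),'purple':(342,240,372,270),'mount':(184,128,202,146),'obj':(230,130,242,144),'tube':(262,226,298,242)})]:
    c=dict(np.load(n+'0.npz'));P=pts(c)
    for k,(a,b,e,f) in boxes.items():
        Q=P[b:f,a:e].reshape(-1,3);I=c['pixels'][b:f,a:e].reshape(-1,3)
        top=Q[Q[:,2]>Q[:,2].max()-.012]
        print(k,'max',Q[:,2].max().round(4),'top mean',top.mean(0).round(4))
        if k in 'LMR':
            m=(I.max(1)<60)&(Q[:,2]>.07); H=Q[m]; print(len(H)); 
            if len(H)>5:
                lo=H[H[:,2]<np.percentile(H[:,2],30)].mean(0);hi=H[H[:,2]>np.percentile(H[:,2],70)].mean(0)
                print(' lo',lo.round(4),'hi',hi.round(4),'yaw',np.degrees(np.arctan2(hi[1]-lo[1],hi[0]-lo[0])).round(1))
P=pts(dict(np.load('top0.npz')));print('heights near cabinet',[(uv,P[uv[1],uv[0]].round(3).tolist()) for uv in [(300,60),(300,110),(410,225),(385,190),(222,224),(120,100)]])
for n in ['top','side']:
    im=cv2.imread(f'pics/{n}0.png'); 
    cr=im[120:260,130:380] if n=='top' else im[120:300,190:390]
    cv2.imwrite(f'pics/{n}0c.png',cv2.resize(cr,None,fx=3,fy=3,interpolation=cv2.INTER_CUBIC))
E
```

```text
L max 1.221 top mean [0.4663 0.033  1.221 ]
96
 lo [0.6007 0.2849 0.107 ] hi [0.5992 0.2958 0.1817] yaw 97.8
M max 1.221 top mean [0.4663 0.033  1.221 ]
72
 lo [0.5584 0.0978 0.1094] hi [0.5551 0.1177 0.1444] yaw 99.4
R max 1.221 top mean [0.4663 0.033  1.221 ]
58
 lo [ 0.5537 -0.0704  0.1108] hi [ 0.5529 -0.0504  0.1453] yaw 92.2
beaker max 1.221 top mean [0.4663 0.033  1.221 ]
purple max 1.221 top mean [0.4663 0.033  1.221 ]
mount max 1.221 top mean [0.4663 0.033  1.221 ]
obj max 0.0644 top mean [0.6951 0.0833 0.0574]
tube max 1.221 top mean [0.4663 0.033  1.221 ]
heights near cabinet [((300, 60), [0.763, -0.055, 0.47]), ((300, 110), [0.751, -0.093, 0.153]), ((410, 225), [0.447, -0.396, 0.128]), ((385, 190), [0.546, -0.354, 0.052]), ((222, 224), [0.439, 0.118, 0.027]), ((120, 100), [0.996, 0.658, -0.644])]
```

View pics/top0c.png

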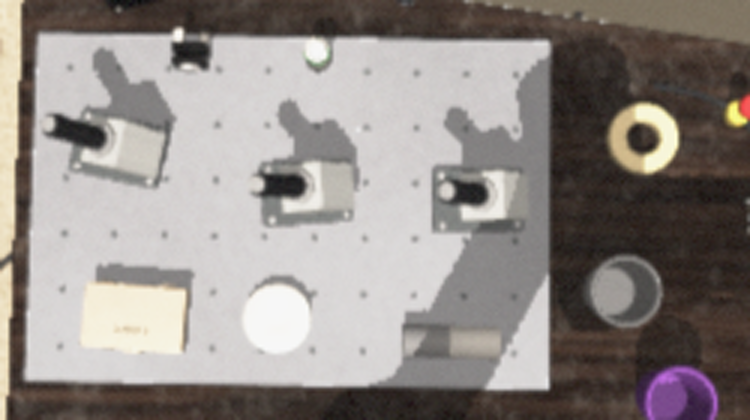

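View pics/side0c.png

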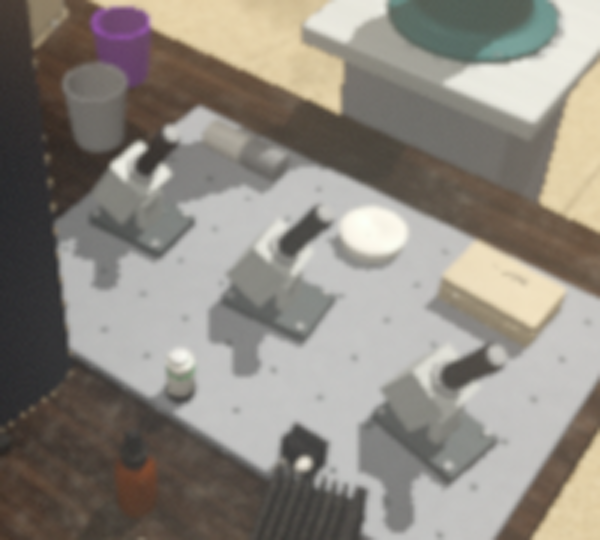

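```bash
cat >> h.py <<'E'
def tool():
    s=bot.read_state(); R=Ro.from_rotvec(s['tcp_rot']).as_matrix(); return s,np.array(s['tool_pos']),R
def rep():
    s,p,R=tool(); print('t',round(s['time'],2),'p',p.round(4),'q',s['q'].round(3),'F',s['wrist_force'].round(1),'w',round(s['width'],3));print('X',R[:,0].round(3),'Y',R[:,1].round(3),'Z',R[:,2].round(3))
def go(target):
    s,p,R=tool(); d=R.T@(np.array(target)-p); print('tool shift',d.round(4),'|',np.linalg.norm(d).round(4)); return d
E
python3 - <<'E'
from h import *
rep(); go([.60,.27,.30])
c=dict(np.load('top0.npz'));P=pts(c)
for k,(a,b,e,f) in {'beaker':(322,202,352,232)}.items():
    Q=P[b:f,a:e].reshape(-1,3);Q=Q[(Q[:,2]<.5)&(Q[:,2]>.055)];print(len(Q),Q.min(0),Q.max(0),(Q.min(0)+Q.max(0))/2)
c=dict(np.load('side0.npz'));P=pts(c)
Q=P[138:172,208:236].reshape(-1,3);Q=Q[(Q[:,2]<.09)&(Q[:,2]>.06)];print(len(Q),Q.min(0),Q.max(0))
E
```

```text
t 0.15 p [ 0.1576 -0.6558  0.2552] q [-1.372  0.265  1.605  0.     1.274 -0.037] F [-0.2  0.5 -0.9] w 0.999
X [0.972 0.234 0.   ] Y [ 0.234 -0.972 -0.002] Z [-0.     0.002 -1.   ]
tool shift [ 0.6464 -0.7969 -0.0433] | 1.0271
151 [ 0.43449901 -0.24832336  0.05530382] [ 0.49702382 -0.18066454  0.07989884] [ 0.46576142 -0.21449395  0.06760133]
189 [ 0.43784897 -0.24669685  0.06003297] [ 0.50557729 -0.17985499  0.07915296]
```

```bash
cat >> h.py <<'E'
def plan(target,xang,n,N=None):
    """n rows total, prints first min(n,8) rows"""
    s,p,R=tool(); a=np.arctan2(R[1,0],R[0,0]); da=(xang-a+np.pi)%(2*np.pi)-np.pi
    print('need world turn deg',np.degrees(da).round(1)); t=-da
    step=np.array(target)-p; step/=n
    Rc=R
    for i in range(min(n,8)):
        tt=np.clip(t,-.12,.12); d=Rc.T@step; print([d.round(4).tolist(),round(tt,3)]); Rc=Rc@Ro.from_rotvec([0,0,tt]).as_matrix(); t-=tt
E
python3 -c "
from h import *
plan([.60,.27,.30],np.radians(79),28)"
```

```text
need world turn deg 65.5
[[0.0231, -0.0285, -0.0015], np.float64(-0.12)]
[[0.0263, -0.0255, -0.0015], np.float64(-0.12)]
[[0.0292, -0.0222, -0.0015], np.float64(-0.12)]
[[0.0316, -0.0185, -0.0015], np.float64(-0.12)]
[[0.0336, -0.0146, -0.0015], np.float64(-0.12)]
[[0.0351, -0.0105, -0.0015], np.float64(-0.12)]
[[0.0361, -0.0062, -0.0015], np.float64(-0.12)]
[[0.0366, -0.0018, -0.0015], np.float64(-0.12)]
```

Request:
servo_tool([
  [0,[0.023,-0.028,-0.003],-0.12],
  [0,[0.026,-0.025,-0.003],-0.12],
  [0,[0.029,-0.022,-0.003],-0.12],
  [0,[0.032,-0.018,-0.003],-0.12],
  [0,[0.034,-0.015,-0.003],-0.12],
  [0,[0.035,-0.01,-0.003],-0.12],
  [0,[0.036,-0.006,-0.003],-0.12],
  [0,[0.037,-0.002,-0.003],-0.12],
])

```text
time: 0.82
tool_pos: [0.2803, -0.3844, 0.2734]
tcp_rot: [-2.561, -1.803, -0.002]
wrist_force: [0.1, 0.1, 0.5]
width: 0.997
```

```bash
python3 -c "
from h import *
rep();plan([.60,.27,.30],np.radians(79),20)"
```

```text
t 0.82 p [ 0.2803 -0.3844  0.2734] q [-9.940e-01 -1.250e-01  1.987e+00  1.000e-03  1.289e+00 -6.500e-01] F [0.1 0.1 0.5] w 0.997
X [0.337 0.941 0.006] Y [ 0.941 -0.337 -0.007] Z [-0.004  0.008 -1.   ]
need world turn deg 8.7
[[0.0362, 0.004, -0.0011], np.float64(-0.12)]
[[0.0355, 0.0083, -0.0011], np.float64(-0.032)]
[[0.0352, 0.0094, -0.0011], np.float64(0.0)]
[[0.0352, 0.0094, -0.0011], np.float64(0.0)]
[[0.0352, 0.0094, -0.0011], np.float64(0.0)]
[[0.0352, 0.0094, -0.0011], np.float64(0.0)]
[[0.0352, 0.0094, -0.0011], np.float64(0.0)]
[[0.0352, 0.0094, -0.0011], np.float64(0.0)]
```

Request:
servo_tool([
  [0,[0.036,0.004,-0.002],-0.12],
  [0,[0.036,0.008,-0.002],-0.03],
  [0,[0.036,0.009,-0.002],0],
  [0,[0.036,0.009,-0.002],0],
  [0,[0.036,0.009,-0.002],0],
  [0,[0.036,0.009,-0.002],0],
  [0,[0.036,0.009,-0.002],0],
  [0,[0.036,0.009,-0.002],0],
])

```text
time: 1.48
tool_pos: [0.4053, -0.1012, 0.2911]
tcp_rot: [-2.411, -2.002, -0.005]
wrist_force: [1.7, -1.0, 0.6]
width: 1.0
```

```bash
python3 -c "
from h import *
rep();plan([.60,.27,.30],np.radians(79),12)"
```

```text
t 1.48 p [ 0.4053 -0.1012  0.2911] q [-0.31  -0.261  2.066  0.007  1.341 -0.126] F [ 1.7 -1.   0.6] w 1.0
X [0.184 0.983 0.007] Y [ 0.983 -0.184 -0.003] Z [-0.002  0.008 -1.   ]
need world turn deg -0.4
[[0.0334, 0.0103, -0.0005], np.float64(0.007)]
[[0.0335, 0.01, -0.0005], np.float64(0.0)]
[[0.0335, 0.01, -0.0005], np.float64(0.0)]
[[0.0335, 0.01, -0.0005], np.float64(0.0)]
[[0.0335, 0.01, -0.0005], np.float64(0.0)]
[[0.0335, 0.01, -0.0005], np.float64(0.0)]
[[0.0335, 0.01, -0.0005], np.float64(0.0)]
[[0.0335, 0.01, -0.0005], np.float64(0.0)]
```

Request:
servo_tool([
  [0,[0.036,0.011,-0.001],0],
  [0,[0.036,0.011,-0.001],0],
  [0,[0.036,0.011,-0.001],0],
  [0,[0.036,0.011,-0.001],0],
  [0,[0.036,0.011,-0.001],0],
  [0,[0.036,0.011,-0.001],0],
  [0,[0.036,0.011,-0.001],0],
  [0,[0.036,0.011,-0.001],0],
])

```text
time: 2.15
tool_pos: [0.5459, 0.1821, 0.301]
tcp_rot: [-2.41, -2.008, -0.006]
wrist_force: [0.3, -0.5, 0.6]
width: 0.998
```

```bash
python3 -c "
from h import *
rep();plan([.60,.26,.28],np.radians(79),4)"
```

```text
t 2.15 p [0.5459 0.1821 0.301 ] q [0.276 0.05  1.767 0.006 1.322 0.456] F [ 0.3 -0.5  0.6] w 0.998
X [0.181 0.984 0.006] Y [ 0.984 -0.181 -0.001] Z [ 0.     0.006 -1.   ]
need world turn deg -0.6
[[0.0216, 0.0098, 0.0054], np.float64(0.01)]
[[0.0217, 0.0096, 0.0054], np.float64(0.0)]
[[0.0217, 0.0096, 0.0054], np.float64(0.0)]
[[0.0217, 0.0096, 0.0054], np.float64(0.0)]
```

Request:
servo_tool([
  [0,[0.022,0.01,0.004],0.01],
  [0,[0.022,0.01,0.004],0],
  [0,[0.022,0.01,0.004],0],
  [0,[0.018,0.01,0.004],0],
  [0,[0.005,0.002,0],0],
  [0,[0,0,0],0],
  [0,[0,0,0],0],
  [0,[0,0,0],0],
])

```text
time: 2.82
tool_pos: [0.6058, 0.274, 0.2806]
tcp_rot: [-2.409, -2.005, 0.0]
wrist_force: [-0.5, 0.2, -0.2]
width: 1.001
```

```bash
python3 -c "
from h import *
rep();c=cam('wrist');save(c,'w1.png');np.savez('w1.npz',**c)"
```

```text
t 2.82 p [0.6058 0.274  0.2806] q [0.384 0.233 1.597 0.007 1.314 0.565] F [-0.5  0.2 -0.2] w 1.001
X [0.182 0.983 0.004] Y [ 0.983 -0.182 -0.006] Z [-0.005  0.005 -1.   ]
```

View pics/w1.png

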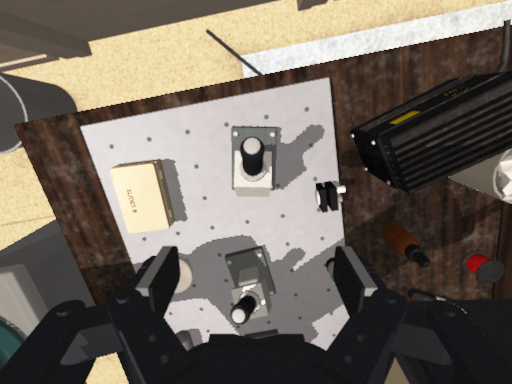

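```bash
python3 - <<'E'
from h import *
c=dict(np.load('w1.npz'));im=cv2.cvtColor(c['pixels'],cv2.COLOR_RGB2BGR)
cv2.imwrite('pics/w1c.png',cv2.resize(im[115:205,215:305],None,fx=6,fy=6,interpolation=cv2.INTER_NEAREST))
P=pts(c)
for v in range(130,200,4): print(v,[tuple((P[v,u]*1000).round(0).astype(int)) for u in (246,250,253,256,260)])
E
```

```text
130 [(np.int64(598), np.int64(323), np.int64(23)), (np.int64(603), np.int64(322), np.int64(25)), (np.int64(607), np.int64(321), np.int64(24)), (np.int64(611), np.int64(320), np.int64(24)), (np.int64(616), np.int64(319), np.int64(25))]
134 [(np.int64(597), np.int64(317), np.int64(24)), (np.int64(602), np.int64(317), np.int64(24)), (np.int64(606), np.int64(316), np.int64(24)), (np.int64(610), np.int64(315), np.int64(24)), (np.int64(616), np.int64(314), np.int64(23))]
138 [(np.int64(603), np.int64(325), np.int64(142)), (np.int64(607), np.int64(325), np.int64(147)), (np.int64(610), np.int64(325), np.int64(148)), (np.int64(613), np.int64(324), np.int64(141)), (np.int64(615), np.int64(309), np.int64(23))]
142 [(np.int64(603), np.int64(323), np.int64(149)), (np.int64(607), np.int64(322), np.int64(149)), (np.int64(610), np.int64(322), np.int64(150)), (np.int64(612), np.int64(321), np.int64(148)), (np.int64(616), np.int64(320), np.int64(145))]
146 [(np.int64(603), np.int64(319), np.int64(150)), (np.int64(606), np.int64(319), np.int64(150)), (np.int64(609), np.int64(318), np.int64(152)), (np.i
[... 2478 characters left out ...]
(np.int64(587), np.int64(257), np.int64(81)), (np.int64(592), np.int64(256), np.int64(81)), (np.int64(596), np.int64(255), np.int64(82)), (np.int64(599), np.int64(255), np.int64(82)), (np.int64(620), np.int64(354), np.int64(398))]
194 [(np.int64(584), np.int64(244), np.int64(59)), (np.int64(589), np.int64(244), np.int64(61)), (np.int64(593), np.int64(243), np.int64(61)), (np.int64(597), np.int64(243), np.int64(61)), (np.int64(602), np.int64(242), np.int64(61))]
198 [(np.int64(578), np.int64(223), np.int64(13)), (np.int64(584), np.int64(222), np.int64(11)), (np.int64(588), np.int64(220), np.int64(10)), (np.int64(593), np.int64(221), np.int64(13)), (np.int64(598), np.int64(219), np.int64(12))]
```

View pics/w1c.png

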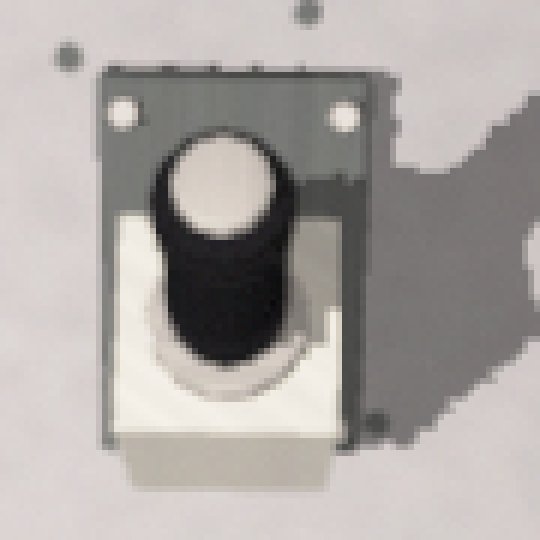

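```bash
cat >> h.py <<'E'
def dock(c,u0,v0,u1,v1,verbose=True):
    P=pts(c)[v0:v1,u0:u1]; I=c['pixels'][v0:v1,u0:u1].astype(int)
    z=P[...,2]
    m=((z>.0185)&(z<.03)).astype(np.uint8); m=cv2.morphologyEx(m,cv2.MORPH_OPEN,np.ones((3,3),np.uint8))
    n,lab,st,_=cv2.connectedComponentsWithStats(m); 
    big=1+np.argmax(st[1:,4]); xy=P[lab==big][:,:2]*1000
    r=cv2.minAreaRect(xy.astype(np.float32)); b=cv2.boxPoints(r)
    e=[b[1]-b[0],b[2]-b[1]]; L=max(e,key=np.linalg.norm); L=L*np.sign(L[1]); yaw=np.degrees(np.arctan2(L[1],L[0]))
    hb=(I.max(-1)<50)&(z>.100)&(z<.142)
    H=P[hb]; A=np.polyfit(H[:,2],H[:,:2],1); yh=np.degrees(np.arctan2(A[0][1],A[0][0]))
    bt=(I.min(-1)>110)&(z>.143)&(z<.16); B=P[bt].mean(0)
    print('foot rect c',np.round(r[0],1),'size',np.round([np.linalg.norm(x) for x in e],1),'lean yaw foot',yaw.round(1),'handle yaw',yh.round(1),'tilt',np.degrees(np.arctan(np.linalg.norm(A[0]))).round(1),'button',(B*1000).round(1),bt.sum())
    return yaw,yh,B
E
python3 - <<'E'
from h import *
c=dict(np.load('w1.npz'));dock(c,225,120,285,205)
E
```

```text
foot rect c [602.9 293. ] size [61.9 64.4] lean yaw foot 79.1 handle yaw 78.6 tilt 30.1 button [607.5 318.8 150.6] 219
```

```bash
python3 -c "
from h import *
go([.6047,.3041,.1306])"
```

```text
tool shift [ 0.029  -0.0056  0.1503] | 0.1531
```

Request:
servo_tool([
  [0,[0.016,-0.003,0.02],0],
  [0,[0.013,-0.002,0.025],0],
  [0,[0,0,0.03],0],
  [0,[0,0,0.03],0],
  [0,[0,0,0.025],0],
  [0,[0,0,0.015],0],
  [0,[0,0,0.005],0],
  [0,[0,0,0],0],
])

```text
time: 3.53
tool_pos: [0.6071, 0.2978, 0.1353]
tcp_rot: [-2.422, -1.998, -0.018]
wrist_force: [-0.8, 0.4, 0.2]
width: 1.003
```

```bash
python3 -c "
from h import *
rep();go([.6047,.3041,.1306]);c=cam('wrist');save(c,'w2.png')"
```

```text
t 3.53 p [0.6071 0.2978 0.1353] q [0.417 0.353 1.721 0.006 1.057 0.605] F [-0.8  0.4  0.2] w 1.003
X [0.19  0.982 0.01 ] Y [ 0.982 -0.19   0.006] Z [ 0.008  0.009 -1.   ]
tool shift [ 0.0057 -0.0036  0.0047] | 0.0082
```

View pics/w2.png

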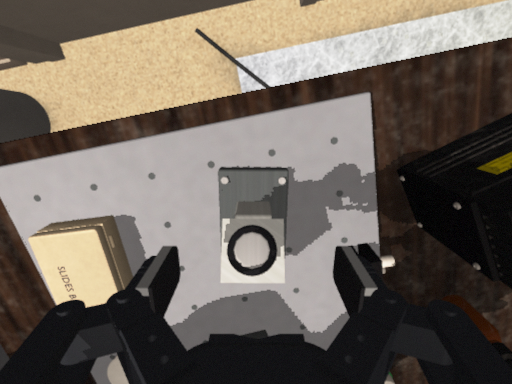

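Request:
servo_tool([
  [0,[0.006,-0.0036,0.005],0],
  [0,[0,0,0],0],
  [100,[0,0,0],0],
  [140,[0,0,0],0],
  [160,[0,0,0],0],
  [160,[0,0,0],0],
  [160,[0,0,0],0],
  [160,[0,0,0],0],
], newtons=60)

```text
time: 4.25
tool_pos: [0.6096, 0.3066, 0.1404]
tcp_rot: [2.422, 1.996, 0.041]
wrist_force: [-0.3, -0.5, 0.1]
width: 0.376
```

```bash
python3 -c "
from h import *
rep();go([.6047,.3041,.1306]);c=cam('wrist');save(c,'w3.png')"
```

```text
t 4.25 p [0.6096 0.3066 0.1404] q [0.427 0.35  1.715 0.005 1.051 0.617] F [-0.3 -0.5  0.1] w 0.376
X [0.191 0.981 0.019] Y [ 0.981 -0.191  0.018] Z [ 0.022  0.015 -1.   ]
tool shift [-0.0036 -0.0045  0.0097] | 0.0113
```

View pics/w3.png

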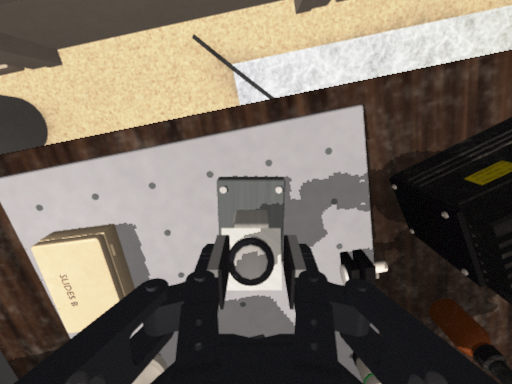

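Request:
servo_tool([
  [150,[-0.003,-0.004,0.006],0],
  [150,[0,-0.001,0.004],0],
  [150,[0,0,0],0],
  [150,[0,0,0],0],
  [150,[0,0,0],0],
  [150,[0,0,0],0],
  [150,[0,0,0],0],
  [150,[0,0,0],0],
])

```text
time: 4.97
tool_pos: [0.6029, 0.3041, 0.1278]
tcp_rot: [2.423, 1.997, 0.038]
wrist_force: [0.1, -0.3, -0.4]
width: 0.412
```

```bash
python3 -c "
from h import *
rep();go([.6047,.3041,.1306])"
```

```text
t 4.97 p [0.6029 0.3041 0.1278] q [0.428 0.351 1.738 0.005 1.028 0.618] F [ 0.1 -0.3 -0.4] w 0.412
X [0.191 0.981 0.018] Y [ 0.981 -0.191  0.017] Z [ 0.02   0.014 -1.   ]
tool shift [ 0.0004  0.0018 -0.0027] | 0.0033
```

Request:
servo_tool([
  [150,[0,0.002,-0.003],0],
  [180,[0,0,0],0],
  [200,[0,0,0],0],
  [200,[0,0,0],0],
  [215,[0,0,0],0],
  [215,[0,0,0],0],
  [215,[0,0,0],0],
  [215,[0,0,0],0],
])

```text
time: 5.63
tool_pos: [0.6058, 0.3036, 0.1315]
tcp_rot: [2.427, 1.993, 0.039]
wrist_force: [1.4, 0.1, -0.6]
width: 0.243
```

```bash
python3 -c "
from h import *
rep();go([.6047,.3041,.1306]);c=cam('wrist');save(c,'w4.png')"
```

```text
t 5.63 p [0.6058 0.3036 0.1315] q [0.425 0.351 1.731 0.007 1.035 0.617] F [ 1.4  0.1 -0.6] w 0.243
X [0.194 0.981 0.019] Y [ 0.981 -0.194  0.016] Z [ 0.02   0.015 -1.   ]
tool shift [ 0.0003 -0.0012  0.0009] | 0.0015
```

View pics/w4.png

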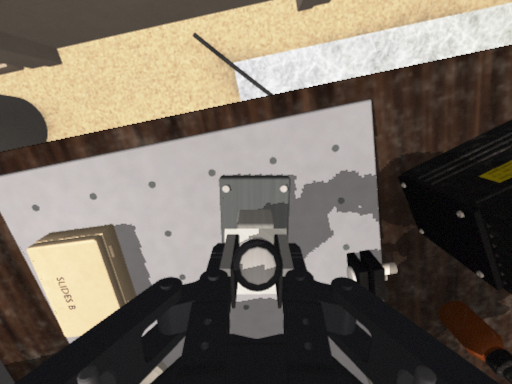

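Request:
servo_tool([
  [215,[0.0005,0,-0.0009],0],
  [215,[0.0005,0,-0.0009],0],
  [215,[0.0005,0,-0.0009],0],
  [215,[0.0005,0,-0.0009],0],
  [215,[0,0,0],0],
  [215,[0,0,0],0],
  [215,[0,0,0],0],
  [215,[0,0,0],0],
])

```text
time: 6.35
tool_pos: [0.6059, 0.3041, 0.1323]
tcp_rot: [2.426, 1.992, 0.034]
wrist_force: [2.8, -1.4, -3.8]
width: 0.242
```

```bash
cat >> h.py <<'E'
def ax(yaw,base=None):
    y=np.radians(yaw); a=np.array([.5*np.cos(y),.5*np.sin(y),.8660]); s,p,R=tool()
    f=s['wrist_force']; print('t',round(s['time'],2),'F',f.round(1),'pull along axis',round(-f@a,2),'a in tool',(R.T@a).round(3),'p',p.round(4), 'w',round(s['width'],3))
    if base is not None:
        d=p-np.array(base); print('rise along axis mm',round(d@a*1000,2),'perp',((d-(d@a)*a)*1000).round(2))
E
python3 -c "
from h import *
ax(79,[.6058,.3036,.1315])"
```

```text
t 6.35 F [ 2.8 -1.4 -3.8] pull along axis 3.69 a in tool [ 0.514  0.011 -0.858] p [0.6059 0.3041 0.1323] w 0.242
rise along axis mm 0.92 perp [ 0.04  0.   -0.01]
```

Request:
servo_tool([
  [215,[0.001,0,-0.0017],0],
  [215,[0.001,0,-0.0017],0],
  [215,[0.001,0,-0.0017],0],
  [215,[0.001,0,-0.0017],0],
  [215,[0.0005,0,-0.0009],0],
  [215,[0.0005,0,-0.0009],0],
  [215,[0.0005,0,-0.0009],0],
  [215,[0.0005,0,-0.0009],0],
])

```text
time: 7.02
tool_pos: [0.6061, 0.305, 0.1337]
tcp_rot: [2.423, 1.99, 0.02]
wrist_force: [4.3, -2.8, -7.7]
width: 0.241
```

```bash
python3 -c "
from h import *
ax(79,[.6058,.3036,.1315])"
```

```text
t 7.02 F [ 4.3 -2.8 -7.7] pull along axis 7.58 a in tool [ 0.505  0.009 -0.863] p [0.6061 0.305  0.1337] w 0.241
rise along axis mm 2.6 perp [ 0.06  0.09 -0.06]
```

Request:
servo_tool([
  [215,[0.001,0.0003,-0.0017],0],
  [215,[0.001,0.0003,-0.0017],0],
  [215,[0.001,0.0003,-0.0017],0],
  [215,[0.001,0.0003,-0.0017],0],
  [215,[0.001,0,-0.0017],0],
  [215,[0.001,0,-0.0017],0],
  [215,[0.001,0,-0.0017],0],
  [215,[0.001,0,-0.0017],0],
])

```text
time: 7.68
tool_pos: [0.6063, 0.306, 0.1357]
tcp_rot: [2.418, 1.988, -0.004]
wrist_force: [6.4, -2.3, -13.9]
width: 0.241
```

```bash
python3 -c "
from h import *
ax(79,[.6058,.3036,.1315])"
```

```text
t 7.68 F [  6.4  -2.3 -13.9] pull along axis 12.53 a in tool [ 0.492  0.005 -0.871] p [0.6063 0.306  0.1357] w 0.241
rise along axis mm 4.84 perp [ 0.  0. -0.]
```

Request:
servo_tool([
  [215,[0.001,0.0006,-0.0017],0],
  [215,[0.001,0.0006,-0.0017],0],
  [215,[0.001,0.0006,-0.0017],0],
  [215,[0.001,0.0006,-0.0017],0],
  [215,[0.0007,0.0003,-0.0012],0],
  [215,[0.0007,0.0003,-0.0012],0],
  [215,[0.0007,0.0003,-0.0012],0],
  [215,[0.0007,0.0003,-0.0012],0],
])

```text
time: 8.35
tool_pos: [0.6064, 0.3057, 0.1353]
tcp_rot: [2.412, 1.99, -0.035]
wrist_force: [3.8, -2.8, -11.2]
width: 0.244
```

```bash
python3 -c "
from h import *
ax(79,[.6058,.3036,.1315])
c=cam('side');save(c,'s5.png')
im=cv2.imread('pics/s5.png');cv2.imwrite('pics/s5c.png',cv2.resize(im[190:290,280:400],None,fx=5,fy=5,interpolation=cv2.INTER_CUBIC))"
```

```text
t 8.35 F [  3.8  -2.8 -11.2] pull along axis 10.72 a in tool [ 0.477 -0.002 -0.879] p [0.6064 0.3057 0.1353] w 0.244
rise along axis mm 4.4 perp [ 0.21 -0.02 -0.01]
```

View pics/s5c.png

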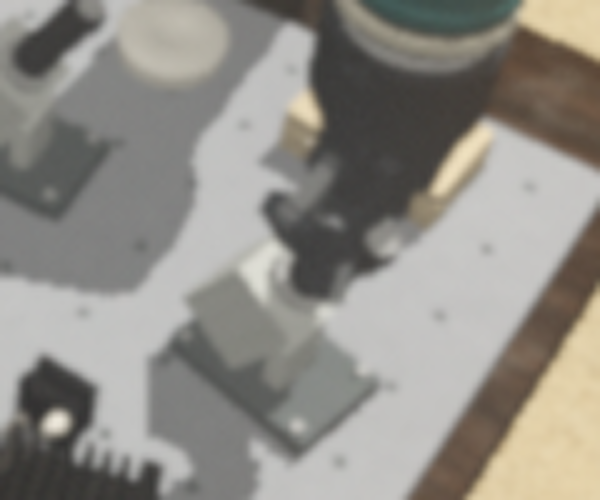

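Request:
servo_tool([
  [215,[0.0012,0.0003,-0.0022],0],
  [215,[0.0012,0.0003,-0.0022],0],
  [215,[0.0012,0.0003,-0.0022],0],
  [215,[0.0012,0.0003,-0.0022],0],
  [215,[0.0012,0.0003,-0.0022],0],
  [215,[0.0012,0.0003,-0.0022],0],
  [215,[0.0012,0.0003,-0.0022],0],
  [215,[0.0012,0.0003,-0.0022],0],
])

```text
time: 9.07
tool_pos: [0.6066, 0.3064, 0.1365]
tcp_rot: [2.399, 1.993, -0.07]
wrist_force: [4.8, -4.6, -15.0]
width: 0.243
```

```bash
python3 -c "
from h import *
ax(79,[.6058,.3036,.1315]);rep()"
```

```text
t 9.07 F [  4.8  -4.6 -15. ] pull along axis 14.82 a in tool [ 0.458 -0.007 -0.889] p [0.6066 0.3064 0.1365] w 0.243
rise along axis mm 5.8 perp [ 0.21 -0.04  0.  ]
t 9.07 p [0.6066 0.3064 0.1365] q [ 0.446  0.386  1.675 -0.036  1.12   0.647] F [  4.8  -4.6 -15. ] w 0.243
X [ 0.183  0.982 -0.048] Y [ 0.983 -0.184 -0.012] Z [-0.02  -0.045 -0.999]
```

Request:
servo_tool([
  [215,[0.0008,0.0003,-0.0015],0],
  [215,[0.0005,0,-0.001],0],
  [215,[0.0003,0,-0.0005],0],
  [215,[0,0,0],0],
  [215,[0,0,0],0],
  [215,[-0.0003,0,0.0005],0],
  [215,[-0.0003,0,0.0005],0],
  [215,[-0.0003,0,0.0005],0],
])

```text
time: 9.73
tool_pos: [0.6063, 0.3048, 0.1339]
tcp_rot: [2.392, 1.996, -0.079]
wrist_force: [2.9, -1.2, -7.6]
width: 0.238
```

```bash
python3 -c "
from h import *
ax(79,[.6058,.3036,.1315]);rep()"
```

```text
t 9.73 F [ 2.9 -1.2 -7.6] pull along axis 6.89 a in tool [ 0.452 -0.005 -0.892] p [0.6063 0.3048 0.1339] w 0.238
rise along axis mm 2.71 perp [ 0.24 -0.12  0.04]
t 9.73 p [0.6063 0.3048 0.1339] q [ 0.447  0.389  1.675 -0.041  1.12   0.645] F [ 2.9 -1.2 -7.6] w 0.238
X [ 0.178  0.982 -0.055] Y [ 0.984 -0.179 -0.013] Z [-0.023 -0.052 -0.998]
```

Request:
servo_tool([
  [215,[-0.0005,0,0.001],0],
  [215,[-0.0005,0,0.001],0],
  [215,[-0.0005,0,0.001],0],
  [215,[-0.0005,0,0.001],0],
  [215,[-0.0005,0,0.001],0],
  [215,[-0.0005,0,0.001],0],
  [215,[-0.0005,0,0.001],0],
  [215,[-0.0005,0,0.001],0],
])

```text
time: 10.4
tool_pos: [0.6061, 0.3036, 0.1319]
tcp_rot: [2.394, 1.997, -0.068]
wrist_force: [-1.4, 0.5, 1.6]
width: 0.243
```

```bash
python3 -c "
from h import *
ax(79,[.6058,.3036,.1315]);rep()"
```

```text
t 10.4 F [-1.4  0.5  1.6] pull along axis -1.48 a in tool [ 0.458 -0.003 -0.889] p [0.6061 0.3036 0.1319] w 0.243
rise along axis mm 0.43 perp [ 0.24 -0.17  0.07]
t 10.4 p [0.6061 0.3036 0.1319] q [ 0.443  0.386  1.683 -0.037  1.109  0.641] F [-1.4  0.5  1.6] w 0.243
X [ 0.179  0.983 -0.048] Y [ 0.984 -0.179 -0.01 ] Z [-0.019 -0.046 -0.999]
```

Request:
servo_tool([
  [150,[0,0,0],0],
  [80,[0,0,0],0],
  [0,[0,0,0],0],
  [0,[0,0,0],0],
  [0,[0,0,-0.02],0],
  [0,[0,0,-0.035],0],
  [0,[0,0,-0.035],0],
  [0,[0,0,-0.035],0],
])

```text
time: 11.07
tool_pos: [0.6021, 0.3068, 0.2486]
tcp_rot: [2.397, 2.002, -0.103]
wrist_force: [-0.4, 0.7, -0.7]
width: 1.004
```

```bash
python3 -c "
from h import *
rep();plan([.557,.075,.28],np.radians(96),8)
c=cam('wrist');save(c,'w6.png');dock(c,200,100,320,290)"
```

```text
t 11.07 p [0.6021 0.3068 0.2486] q [ 0.45   0.307  1.565 -0.034  1.33   0.638] F [-0.4  0.7 -0.7] w 1.004
X [ 0.177  0.982 -0.062] Y [ 0.983 -0.179 -0.029] Z [-0.04  -0.056 -0.998]
need world turn deg 16.2
[[-0.0297, -0.0005, -0.0021], np.float64(-0.12)]
[[-0.0294, -0.004, -0.0021], np.float64(-0.12)]
[[-0.0287, -0.0075, -0.0021], np.float64(-0.043)]
[[-0.0284, -0.0087, -0.0021], np.float64(0.0)]
[[-0.0284, -0.0087, -0.0021], np.float64(0.0)]
[[-0.0284, -0.0087, -0.0021], np.float64(0.0)]
[[-0.0284, -0.0087, -0.0021], np.float64(0.0)]
[[-0.0284, -0.0087, -0.0021], np.float64(0.0)]
foot rect c [601.7 284.9] size [62.1 82.2] lean yaw foot 79.7 handle yaw 77.0 tilt 48.1 button [607.5 319.3 150.5] 268
```

View pics/w6.png

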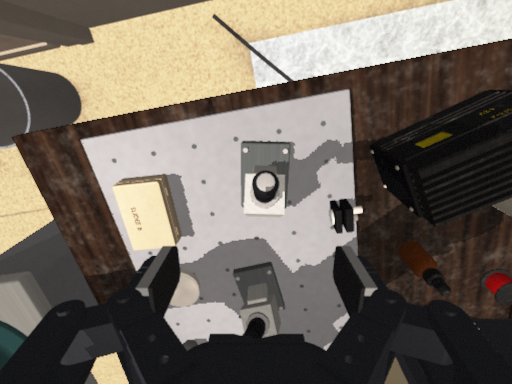

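Left probe held: its button is back at the same position, within measurement error. It sits at (265,183) in this view. Next is the middle probe.

Request:
servo_tool([
  [0,[-0.029,0,-0.004],-0.12],
  [0,[-0.031,-0.004,-0.004],-0.12],
  [0,[-0.031,-0.008,-0.004],-0.04],
  [0,[-0.031,-0.009,-0.004],0],
  [0,[-0.031,-0.009,-0.004],0],
  [0,[-0.031,-0.009,-0.004],0],
  [0,[-0.031,-0.009,-0.004],0],
  [0,[-0.015,-0.004,-0.002],0],
])

```text
time: 11.78
tool_pos: [0.5681, 0.0746, 0.3087]
tcp_rot: [2.065, 2.34, -0.063]
wrist_force: [-0.1, 0.2, 0.8]
width: 1.002
```

Request:
servo_tool([
  [0,[0,0,0],0],
  [0,[0,0,0],0],
  [0,[0,0,0],0],
  [0,[0,0,0],0],
  [0,[0,0,0],0],
  [0,[0,0,0],0],
  [0,[0,0,0],0],
  [0,[0,0,0],0],
])

```text
time: 12.45
tool_pos: [0.5682, 0.0755, 0.3085]
tcp_rot: [2.065, 2.339, -0.061]
wrist_force: [-0.5, 0.4, 0.6]
width: 1.0
```

```bash
python3 -c "
from h import *
rep()
c=cam('wrist');save(c,'w7.png');np.savez('w7.npz',**c)"
```

```text
t 12.45 p [0.5682 0.0755 0.3085] q [ 0.112  0.054  1.75  -0.042  1.353 -0.003] F [-0.5  0.4  0.6] w 1.0
X [-0.124  0.991 -0.041] Y [ 0.992  0.124 -0.016] Z [-0.01  -0.043 -0.999]
```

View pics/w7.png

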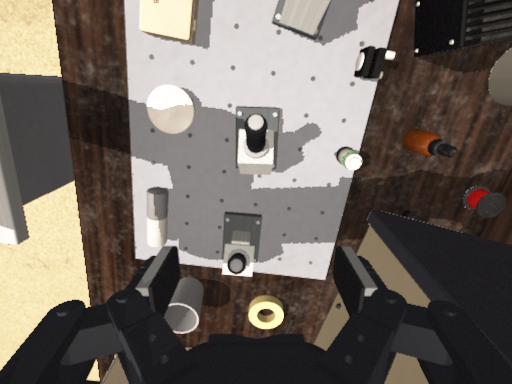

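```bash
cat >> h.py <<'E'
def target(B,yaw,zg):
    y=np.radians(yaw); a=np.array([.5*np.cos(y),.5*np.sin(y),.8660]); M=B-.075*a; G=M+zg*a; print('mouth',(M*1000).round(1),'grasp',(G*1000).round(1)); return G+[0,0,.006]
E
python3 - <<'E'
from h import *
c=dict(np.load('w7.npz'));yf,yh,B=dock(c,225,100,290,180);t=target(B,yf,.045);go(t)
yf,yh,B=dock(c,215,205,270,280)
E
```

```text
foot rect c [559.5 106.2] size [63.1 61.5] lean yaw foot 95.3 handle yaw 93.4 tilt 29.9 button [556.4 131.4 150.7] 195
mouth [559.9  94.   85.7] grasp [557.8 116.4 124.7]
tool shift [ 0.0491 -0.0024  0.1759] | 0.1826
foot rect c [555.4 -76.1] size [88.3 61.9] lean yaw foot 92.1 handle yaw 92.4 tilt 28.9 button [554.2 -39.2 150. ] 137
```

Request:
servo_tool([
  [0,[0.027,-0.001,0.02],0.035],
  [0,[0.023,-0.001,0.025],0],
  [0,[0,0,0.035],0],
  [0,[0,0,0.035],0],
  [0,[0,0,0.03],0],
  [0,[0,0,0.02],0],
  [0,[0,0,0.005],0],
  [0,[0,0,0],0],
])

```text
time: 13.17
tool_pos: [0.5627, 0.1224, 0.1338]
tcp_rot: [2.101, 2.299, -0.048]
wrist_force: [0.2, -0.4, 0.7]
width: 1.0
```

```bash
python3 -c "
from h import *
rep();go([.5578,.1164,.1307]);c=cam('wrist');save(c,'w8.png')"
```

```text
t 13.17 p [0.5627 0.1224 0.1338] q [ 0.193  0.191  1.932 -0.047  1.028  0.128] F [ 0.2 -0.4  0.7] w 1.0
X [-0.09   0.995 -0.041] Y [ 0.996  0.09  -0.005] Z [-0.001 -0.041 -0.999]
tool shift [-0.0054 -0.0054  0.0033] | 0.0083
```

View pics/w8.png

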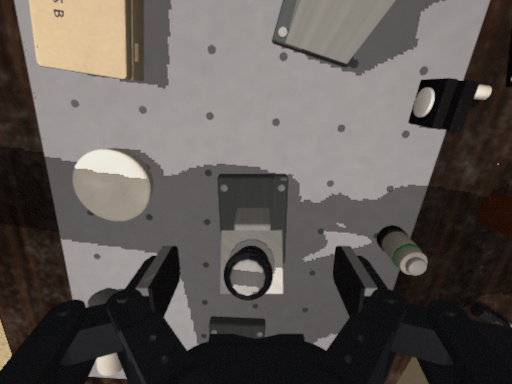

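Request:
servo_tool([
  [0,[-0.005,-0.005,0.003],0],
  [0,[0,0,0],0],
  [80,[0,0,0],0],
  [120,[0,0,0],0],
  [150,[0,0,0],0],
  [150,[0,0,0],0],
  [150,[0,0,0],0],
  [150,[0,0,0],0],
])

```text
time: 13.88
tool_pos: [0.5644, 0.1172, 0.1414]
tcp_rot: [2.095, 2.29, -0.027]
wrist_force: [-0.5, -0.4, -1.4]
width: 0.418
```

```bash
python3 -c "
from h import *
rep();go([.5578,.1164,.1307])"
```

```text
t 13.88 p [0.5644 0.1172 0.1414] q [ 0.184  0.174  1.937 -0.047  1.023  0.12 ] F [-0.5 -0.4 -1.4] w 0.418
X [-0.088  0.995 -0.039] Y [0.996 0.089 0.012] Z [ 0.016 -0.038 -0.999]
tool shift [ 0.0002 -0.0068  0.0106] | 0.0126
```

Request:
servo_tool([
  [150,[0,-0.0045,0.006],0],
  [150,[0,-0.001,0.003],0],
  [150,[0,0,0],0],
  [150,[0,0,0],0],
  [150,[0,0,0],0],
  [150,[0,0,0],0],
  [150,[0,0,0],0],
  [150,[0,0,0],0],
])

```text
time: 14.55
tool_pos: [0.5578, 0.1163, 0.1305]
tcp_rot: [2.096, 2.291, -0.029]
wrist_force: [0.3, 0.4, -0.5]
width: 0.409
```

```bash
python3 -c "
from h import *
rep();go([.5578,.1164,.1307])"
```

```text
t 14.55 p [0.5578 0.1163 0.1305] q [ 0.185  0.175  1.958 -0.048  1.002  0.121] F [ 0.3  0.4 -0.5] w 0.409
X [-0.089  0.995 -0.039] Y [0.996 0.089 0.01 ] Z [ 0.014 -0.038 -0.999]
tool shift [ 0.0001  0.     -0.0002] | 0.0002
```

Request:
servo_tool([
  [180,[0,0,0],0],
  [200,[0,0,0],0],
  [215,[0,0,0],0],
  [215,[0,0,0],0],
  [215,[0,0,0],0],
  [215,[0,0,0],0],
  [215,[0,0,0],0],
  [215,[0,0,0],0],
])

```text
time: 15.22
tool_pos: [0.5592, 0.1164, 0.131]
tcp_rot: [2.097, 2.289, -0.026]
wrist_force: [2.0, 0.7, -1.4]
width: 0.241
```

```bash
python3 -c "
from h import *
rep();ax(95)"
```

```text
t 15.22 p [0.5592 0.1164 0.131 ] q [ 0.184  0.176  1.956 -0.047  1.001  0.122] F [ 2.   0.7 -1.4] w 0.241
X [-0.087  0.995 -0.039] Y [0.996 0.088 0.013] Z [ 0.016 -0.038 -0.999]
t 15.22 F [ 2.   0.7 -1.4] pull along axis 0.94 a in tool [ 0.466  0.011 -0.885] p [0.5592 0.1164 0.131 ] w 0.241
```

Request:
servo_tool([
  [215,[0.0005,0.0002,-0.0009],0],
  [215,[0.0005,0.0002,-0.0009],0],
  [215,[0.0005,0.0002,-0.0009],0],
  [215,[0.0005,0.0002,-0.0009],0],
  [215,[0.0007,0.0002,-0.0014],0],
  [215,[0.0007,0.0002,-0.0014],0],
  [215,[0.0007,0.0002,-0.0014],0],
  [215,[0.0007,0.0002,-0.0014],0],
])

```text
time: 15.88
tool_pos: [0.5589, 0.1193, 0.1358]
tcp_rot: [2.095, 2.289, -0.035]
wrist_force: [4.9, -3.6, -10.8]
width: 0.24
```

```bash
python3 -c "
from h import *
ax(95,[.5592,.1164,.1310])"
```

```text
t 15.88 F [  4.9  -3.6 -10.8] pull along axis 11.35 a in tool [ 0.462  0.008 -0.887] p [0.5589 0.1193 0.1358] w 0.24
rise along axis mm 5.61 perp [-0.02  0.08 -0.05]
```

Request:
servo_tool([
  [215,[0.0009,0.0005,-0.0017],0],
  [215,[0.0009,0.0005,-0.0017],0],
  [215,[0.0009,0.0005,-0.0017],0],
  [215,[0.0009,0.0005,-0.0017],0],
  [215,[0.001,0.0005,-0.0018],0],
  [215,[0.001,0.0003,-0.0018],0],
  [215,[0.001,0.0003,-0.0018],0],
  [215,[0.001,0.0003,-0.0018],0],
])

```text
time: 16.55
tool_pos: [0.559, 0.1205, 0.1375]
tcp_rot: [2.09, 2.288, -0.057]
wrist_force: [6.7, -5.5, -13.0]
width: 0.246
```

```bash
python3 -c "
from h import *
ax(95,[.5592,.1164,.1310])"
```

```text
t 16.55 F [  6.7  -5.5 -13. ] pull along axis 14.31 a in tool [ 0.451  0.003 -0.892] p [0.559  0.1205 0.1375] w 0.246
rise along axis mm 7.7 perp [ 0.09  0.22 -0.12]
```

Request:
servo_tool([
  [215,[0.001,0,-0.0019],0],
  [215,[0.001,0,-0.0019],0],
  [215,[0.001,0,-0.0019],0],
  [215,[0.001,0,-0.0019],0],
  [215,[0.001,0,-0.0019],0],
  [215,[0.001,0,-0.0019],0],
  [215,[0.001,0,-0.0019],0],
  [215,[0.001,0,-0.0019],0],
])

```text
time: 17.22
tool_pos: [0.5589, 0.1208, 0.1383]
tcp_rot: [2.081, 2.284, -0.07]
wrist_force: [8.1, -5.3, -14.5]
width: 0.242
```

```bash
python3 -c "
from h import *
ax(95,[.5592,.1164,.1310])"
```

```text
t 17.22 F [  8.1  -5.3 -14.5] pull along axis 15.6 a in tool [ 0.44   0.003 -0.898] p [0.5589 0.1208 0.1383] w 0.242
rise along axis mm 8.5 perp [ 0.02  0.11 -0.06]
```

Middle probe holds at 15.6 N with an 8.5 mm rise. I'll let it down now.

Request:
servo_tool([
  [215,[0.0005,0.0003,-0.001],0],
  [215,[0.0003,0.0003,-0.0005],0],
  [215,[0,0,0],0],
  [215,[-0.0003,0,0.0005],0],
  [215,[-0.0003,0,0.0005],0],
  [215,[-0.0005,0,0.001],0],
  [215,[-0.0005,0,0.001],0],
  [215,[-0.0005,0,0.001],0],
])

```text
time: 17.88
tool_pos: [0.5594, 0.1168, 0.1313]
tcp_rot: [2.081, 2.283, -0.075]
wrist_force: [0.5, -1.2, -0.5]
width: 0.244
```

Request:
servo_tool([
  [215,[-0.0005,0,0.001],0],
  [215,[-0.0005,0,0.001],0],
  [215,[-0.0005,0,0.001],0],
  [215,[-0.0005,0,0.001],0],
  [215,[-0.0005,0,0.001],0],
  [215,[-0.0005,0,0.001],0],
  [215,[-0.0005,0,0.001],0],
  [215,[-0.0005,0,0.001],0],
])

```text
time: 18.55
tool_pos: [0.5594, 0.1166, 0.131]
tcp_rot: [2.084, 2.285, -0.066]
wrist_force: [-3.8, 1.5, 6.1]
width: 0.243
```

```bash
python3 -c "
from h import *
ax(95,[.5592,.1164,.1310])"
```

```text
t 18.55 F [-3.8  1.5  6.1] pull along axis -6.2 a in tool [ 0.443  0.003 -0.896] p [0.5594 0.1166 0.131 ] w 0.243
rise along axis mm 0.11 perp [ 0.21  0.13 -0.06]
```

Request:
servo_tool([
  [150,[0,0,0],0],
  [80,[0,0,0],0],
  [0,[0,0,0],0],
  [0,[0,0,0],0],
  [0,[0,0,-0.02],0],
  [0,[0,0,-0.035],0],
  [0,[0,0,-0.035],0],
  [0,[-0.03,0,-0.03],0],
])

```text
time: 19.22
tool_pos: [0.5548, 0.096, 0.2445]
tcp_rot: [2.086, 2.3, -0.093]
wrist_force: [0.7, 0.2, -0.2]
width: 1.001
```

```bash
python3 -c "
from h import *
rep();plan([.553,-.09,.28],np.radians(92.1),6)
c=cam('wrist');save(c,'w9.png');np.savez('w9.npz',**c)"
```

```text
t 19.22 p [0.5548 0.096  0.2445] q [ 0.164  0.078  1.844 -0.068  1.246  0.089] F [ 0.7  0.2 -0.2] w 1.001
X [-0.098  0.993 -0.066] Y [ 0.995  0.097 -0.021] Z [-0.014 -0.068 -0.998]
need world turn deg -3.5
[[-0.0311, -0.0034, -0.0038], np.float64(0.062)]
[[-0.0313, -0.0015, -0.0038], np.float64(0.0)]
[[-0.0313, -0.0015, -0.0038], np.float64(0.0)]
[[-0.0313, -0.0015, -0.0038], np.float64(0.0)]
[[-0.0313, -0.0015, -0.0038], np.float64(0.0)]
[[-0.0313, -0.0015, -0.0038], np.float64(0.0)]
```

View pics/w9.png

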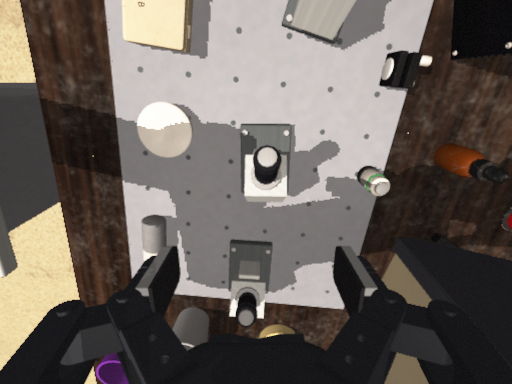

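Request:
servo_tool([
  [0,[-0.033,-0.003,-0.005],0.06],
  [0,[-0.034,-0.002,-0.005],0],
  [0,[-0.034,-0.002,-0.005],0],
  [0,[-0.034,-0.002,-0.005],0],
  [0,[-0.034,-0.002,-0.005],0],
  [0,[-0.02,0,-0.003],0],
  [0,[0,0,0],0],
  [0,[0,0,0],0],
])

```text
time: 19.93
tool_pos: [0.5598, -0.1072, 0.3015]
tcp_rot: [2.142, 2.213, -0.073]
wrist_force: [0.2, 0.1, 0.9]
width: 0.996
```

```bash
python3 - <<'E'
from h import *
rep()
c=dict(np.load('w9.npz'));dock(c,232,115,300,210)
c=cam('wrist');save(c,'w10.png');np.savez('w10.npz',**c)
E
```

```text
t 19.93 p [ 0.5598 -0.1072  0.3015] q [-0.192  0.026  1.793 -0.076  1.298 -0.204] F [0.2 0.1 0.9] w 0.996
X [-0.032  0.997 -0.077] Y [0.999 0.033 0.009] Z [ 0.011 -0.076 -0.997]
foot rect c [559.5 104.9] size [65.9 61.9] lean yaw foot 95.0 handle yaw 93.3 tilt 33.3 button [556.2 131.7 150.5] 309
```

View pics/w10.png

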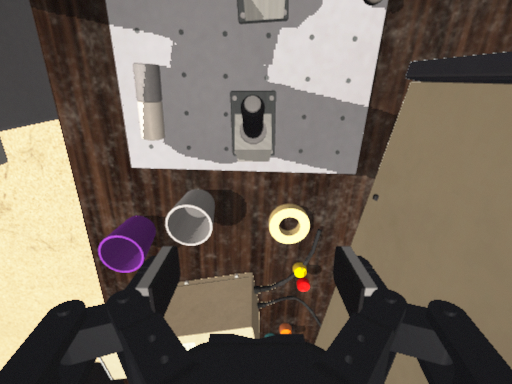

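```bash
python3 - <<'E'
from h import *
c=dict(np.load('w10.npz'));yf,yh,B=dock(c,222,80,285,170);t=target(B,yf,.052);print(t);go(t)
P=pts(c);Q=P[180:252,155:225].reshape(-1,3);Q=Q[(Q[:,2]>.070)&(Q[:,2]<.085)]
(x,y),r=cv2.minEnclosingCircle((Q[:,:2]*1000).astype(np.float32));print('beaker rim',x,y,r,len(Q),np.median(Q[:,2]))
E
```

```text
foot rect c [555.5 -77. ] size [88.3 62. ] lean yaw foot 91.7 handle yaw 88.6 tilt 30.8 button [553.6 -38.2 150.7] 190
mouth [554.7 -75.7  85.8] grasp [554.  -49.7 130.8]
[ 0.55395702 -0.04973552  0.1367952 ]
tool shift [ 0.0699 -0.0053  0.1596] | 0.1743
beaker rim 467.47991943359375 -213.6836700439453 33.97126007080078 462 0.07433087811828423
```

Request:
servo_tool([
  [0,[0.03,-0.003,0.015],0],
  [0,[0.03,-0.003,0.02],0],
  [0,[0.01,-0.002,0.03],0],
  [0,[0,0,0.03],0],
  [0,[0,0,0.03],0],
  [0,[0,0,0.02],0],
  [0,[0,0,0.005],0],
  [0,[0,0,0],0],
])

```text
time: 20.65
tool_pos: [0.551, -0.0361, 0.1393]
tcp_rot: [2.131, 2.223, -0.068]
wrist_force: [-0.3, 0.3, 0.2]
width: 0.999
```

```bash
python3 -c "
from h import *
rep();go([.554,-.0482,.1394]);c=cam('wrist');save(c,'w11.png')"
```

```text
t 20.65 p [ 0.551  -0.0361  0.1393] q [-0.068  0.127  1.997 -0.087  1.001 -0.064] F [-0.3  0.3  0.2] w 0.999
X [-0.042  0.996 -0.075] Y [0.999 0.043 0.011] Z [ 0.014 -0.074 -0.997]
tool shift [-0.0122  0.0025  0.0008] | 0.0125
```

View pics/w11.png

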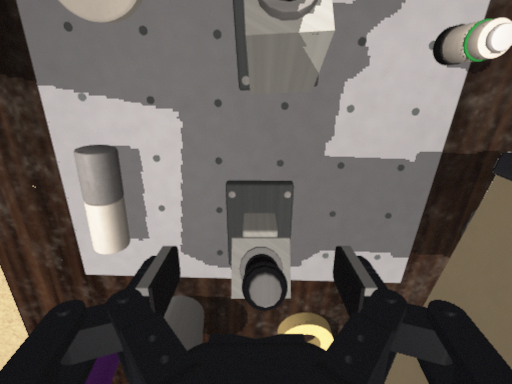

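Request:
servo_tool([
  [0,[-0.011,0.001,0.001],0],
  [0,[0,0,0],0],
  [80,[0,0,0],0],
  [120,[0,0,0],0],
  [150,[0,0,0],0],
  [150,[0,0,0],0],
  [150,[0,0,0],0],
  [150,[0,0,0],0],
])

```text
time: 21.37
tool_pos: [0.5587, -0.0485, 0.1486]
tcp_rot: [2.124, 2.214, -0.053]
wrist_force: [0.0, 1.0, 0.1]
width: 0.407
```

```bash
python3 -c "
from h import *
rep();go([.554,-.0482,.1394])"
```

```text
t 21.37 p [ 0.5587 -0.0485  0.1486] q [-0.089  0.123  1.982 -0.086  1.002 -0.086] F [0.  1.  0.1] w 0.407
X [-0.041  0.996 -0.077] Y [0.999 0.043 0.026] Z [ 0.029 -0.075 -0.997]
tool shift [ 0.0012 -0.0049  0.009 ] | 0.0104
```

Request:
servo_tool([
  [150,[0.001,-0.004,0.006],0],
  [150,[0,0,0.002],0],
  [150,[0,0,0],0],
  [150,[0,0,0],0],
  [180,[0,0,0],0],
  [200,[0,0,0],0],
  [215,[0,0,0],0],
  [215,[0,0,0],0],
])

```text
time: 22.03
tool_pos: [0.5539, -0.0479, 0.1392]
tcp_rot: [2.124, 2.215, -0.054]
wrist_force: [-0.2, -0.2, 0.6]
width: 0.238
```

```bash
python3 -c "
from h import *
rep();go([.554,-.0482,.1394]);ax(91.8)"
```

```text
t 22.03 p [ 0.5539 -0.0479  0.1392] q [-0.089  0.125  1.999 -0.087  0.985 -0.084] F [-0.2 -0.2  0.6] w 0.238
X [-0.041  0.996 -0.076] Y [0.999 0.043 0.024] Z [ 0.028 -0.075 -0.997]
tool shift [-0.0003  0.0001 -0.0002] | 0.0003
t 22.03 F [-0.2 -0.2  0.6] pull along axis -0.4 a in tool [ 0.433  0.027 -0.901] p [ 0.5539 -0.0479  0.1392] w 0.238
```

Request:
servo_tool([
  [215,[0,0,0],0],
  [215,[0,0,0],0],
  [215,[0.0005,0,-0.001],0],
  [215,[0.0005,0,-0.001],0],
  [215,[0.0005,0,-0.001],0],
  [215,[0.0005,0,-0.001],0],
  [215,[0.0005,0,-0.001],0],
  [215,[0.0005,0,-0.001],0],
])

```text
time: 22.7
tool_pos: [0.5531, -0.0446, 0.1446]
tcp_rot: [2.125, 2.216, -0.056]
wrist_force: [0.2, -0.5, -0.6]
width: 0.239
```

```bash
python3 -c "
from h import *
ax(91.8,[ 0.5539,-0.0479,0.1392])"
```

```text
t 22.7 F [ 0.2 -0.5 -0.6] pull along axis 0.82 a in tool [ 0.432  0.026 -0.901] p [ 0.5531 -0.0446  0.1446] w 0.239
rise along axis mm 6.33 perp [-0.65  0.18 -0.11]
```

It slides out with under 1 N, so the right probe is the loose one. I'll draw it out fully.

Request:
servo_tool([
  [215,[0.0022,0.0005,-0.0045],0],
  [215,[0.0026,0.0002,-0.0054],0],
  [215,[0.0035,0.0003,-0.0072],0],
  [215,[0.0035,0.0003,-0.0072],0],
  [215,[0.0035,0.0003,-0.0072],0],
  [215,[0.0035,0.0003,-0.0072],0],
  [215,[0.0035,0.0003,-0.0072],0],
  [215,[0.0035,0.0003,-0.0072],0],
])

```text
time: 23.37
tool_pos: [0.5525, -0.0116, 0.2003]
tcp_rot: [2.126, 2.216, -0.056]
wrist_force: [0.9, -0.3, -1.7]
width: 0.238
```

```bash
python3 -c "
from h import *
ax(91.8,[ 0.5539,-0.0479,0.1392])"
```

```text
t 23.37 F [ 0.9 -0.3 -1.7] pull along axis 1.65 a in tool [ 0.433  0.025 -0.901] p [ 0.5525 -0.0116  0.2003] w 0.238
rise along axis mm 71.14 perp [-0.27  0.79 -0.46]
```

```bash
python3 -c "
from h import *
rep();go([.4657,-.1822,.25])"
```

```text
t 23.37 p [ 0.5525 -0.0116  0.2003] q [-0.023  0.062  1.946 -0.083  1.108 -0.028] F [ 0.9 -0.3 -1.7] w 0.238
X [-0.04   0.996 -0.076] Y [0.999 0.042 0.022] Z [ 0.025 -0.075 -0.997]
tool shift [-0.1703 -0.0928 -0.0389] | 0.1978
```

Request:
servo_tool([
  [215,[0.003,0,-0.015],0],
  [215,[0,0,-0.018],0],
  [215,[0,-0.005,-0.012],0],
  [215,[-0.02,-0.012,-0.003],0],
  [215,[-0.028,-0.016,-0.002],0],
  [215,[-0.03,-0.016,-0.002],0],
  [215,[-0.03,-0.016,-0.002],0],
  [215,[-0.03,-0.016,-0.002],0],
])

```text
time: 24.03
tool_pos: [0.4759, -0.1402, 0.2733]
tcp_rot: [2.109, 2.228, -0.045]
wrist_force: [-0.5, -1.1, -1.4]
width: 0.241
```

```bash
python3 -c "
from h import *
rep();go([.4657,-.1822,.24])"
```

```text
t 24.03 p [ 0.4759 -0.1402  0.2733] q [-0.299 -0.122  1.986 -0.062  1.226 -0.334] F [-0.5 -1.1 -1.4] w 0.241
X [-0.054  0.996 -0.073] Y [0.998 0.056 0.029] Z [ 0.033 -0.071 -0.997]
tool shift [-0.0388 -0.0135  0.0358] | 0.0545
```

Request:
servo_tool([
  [215,[-0.016,-0.005,0.012],0],
  [215,[-0.014,-0.005,0.012],0],
  [215,[-0.006,-0.002,0.008],0],
  [215,[0,0,0],0],
  [215,[0,0,0],0],
  [215,[0,0,0],0],
  [215,[0,0,0],0],
  [215,[0,0,0],0],
])

```text
time: 24.7
tool_pos: [0.464, -0.1828, 0.2484]
tcp_rot: [2.112, 2.218, -0.042]
wrist_force: [-0.0, 0.3, -0.1]
width: 0.237
```

```bash
python3 -c "
from h import *
rep();go([.4657,-.1822,.24])
for n in ['wrist','side','top']:
    c=cam(n);save(c,n+'12.png');np.savez(n+'12.npz',**c)
im=cv2.imread('pics/side12.png');cv2.imwrite('pics/side12c.png',cv2.resize(im[60:200,160:300],None,fx=4,fy=4,interpolation=cv2.INTER_CUBIC))"
```

```text
t 24.7 p [ 0.464  -0.1828  0.2484] q [-0.39  -0.107  2.019 -0.059  1.167 -0.418] F [-0.   0.3 -0.1] w 0.237
X [-0.048  0.996 -0.076] Y [0.998 0.051 0.034] Z [ 0.038 -0.074 -0.997]
tool shift [0.0011 0.0014 0.0084] | 0.0086
```

View pics/wrist12.png

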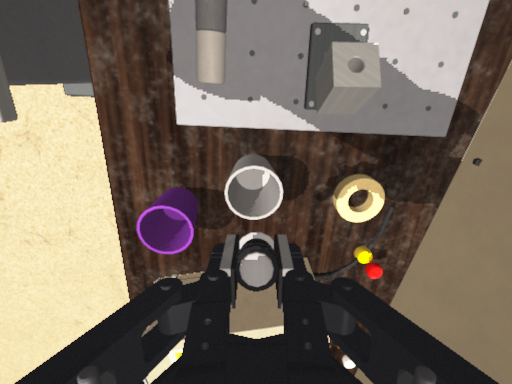

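View pics/side12c.png

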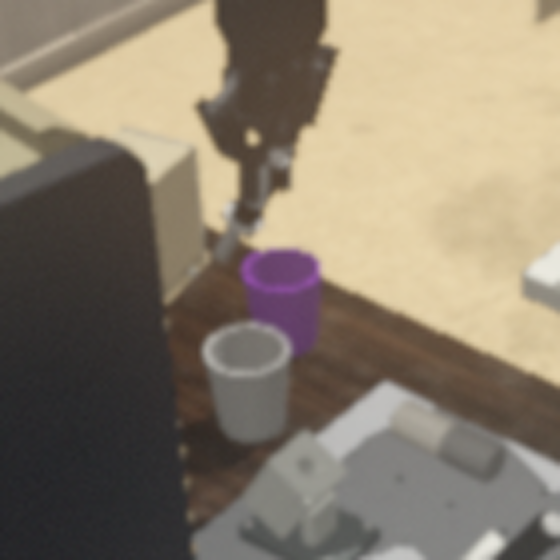

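```bash
python3 - <<'E'
from h import *
c=dict(np.load('side12.npz'));P=pts(c)
for v in range(104,128): print(v,[(u,(P[v,u]*1000).round(0).astype(int).tolist()) for u in range(212,230) if abs(P[v,u,0]-.465)<.04 and P[v,u,2]>.1 and P[v,u,2]<.3][:14:2])
c=dict(np.load('wrist12.npz'));P=pts(c);I=c['pixels'][245:290,238:275].astype(int);Q=P[245:290,238:275]
m=(I.min(-1)>90)&(Q[...,2]>.2);print('button',Q[m].mean(0),m.sum())
Q=P[150:225,220:290].reshape(-1,3);Q=Q[(Q[:,2]>.070)&(Q[:,2]<.085)]
(x,y),r=cv2.minEnclosingCircle((Q[:,:2]*1000).astype(np.float32));print('beaker rim',x,y,r,len(Q))
E
```

```text
104 [(219, [490, -190, 249]), (221, [488, -183, 251]), (223, [490, -175, 255]), (225, [482, -174, 252]), (227, [475, -173, 248]), (229, [470, -170, 247])]
105 [(219, [491, -189, 247]), (221, [487, -185, 247]), (223, [487, -177, 249]), (225, [483, -173, 249]), (227, [473, -175, 244]), (229, [469, -171, 243])]
106 [(219, [491, -190, 243]), (221, [490, -183, 245]), (223, [487, -177, 246]), (225, [483, -174, 246]), (227, [470, -178, 238]), (229, [465, -174, 237])]
107 [(219, [493, -188, 242]), (221, [491, -182, 243]), (223, [489, -176, 244]), (225, [483, -174, 242]), (227, [472, -177, 236]), (229, [458, -181, 228])]
108 [(219, [488, -193, 235]), (221, [488, -185, 238]), (223, [488, -177, 240]), (225, [480, -177, 237]), (227, [469, -180, 230])]
109 [(219, [472, -208, 218]), (221, [491, -183, 236]), (223, [488, -177, 237]), (225, [482, -175, 235]), (227, [468, -180, 226])]
110 [(217, [469, -220, 208]), (219, [477, -204, 218]), (221, [487, -187, 229]), (223, [489, -177, 234]), (225, [481, -176, 231])]
111 [(216, [473, -221, 206]), (218, [475, -210, 212]), (220, [477, -200, 216]), (222, [483
[... 943 characters left out ...]
194]), (221, [481, -195, 196]), (223, [473, -194, 193])]
119 [(215, [476, -225, 179]), (217, [475, -218, 181]), (219, [472, -212, 181]), (222, [474, -198, 188])]
120 [(215, [477, -224, 176]), (217, [474, -218, 177]), (219, [469, -216, 175])]
121 [(214, [477, -228, 171]), (216, [478, -220, 174]), (218, [472, -217, 172])]
122 [(213, [473, -237, 161]), (215, [475, -227, 167]), (217, [475, -218, 170])]
123 [(213, [477, -234, 161]), (215, [476, -226, 164]), (217, [471, -223, 163])]
124 [(213, [477, -235, 157]), (215, [476, -226, 160])]
125 [(215, [476, -227, 156])]
126 []
127 []
button [ 0.4615324  -0.17143822  0.25977174] 919
beaker rim 467.3045349121094 -213.66287231445312 33.75088882446289 691
```

```bash
python3 -c "
from h import *
go([.4655,-.184,.170]);go([.4655,-.184,.1124])"
```

```text
tool shift [ 0.0049 -0.0012  0.0782] | 0.0784
tool shift [ 0.0093 -0.0031  0.1356] | 0.136
```

Request:
servo_tool([
  [215,[0.001,-0.0003,0.014],0],
  [215,[0.001,-0.0003,0.016],0],
  [215,[0.001,-0.0003,0.016],0],
  [215,[0.001,-0.0003,0.014],0],
  [215,[0.0005,0,0.008],0],
  [215,[0,0,0],0],
  [215,[0,0,0],0],
  [215,[0,0,0],0],
])

```text
time: 25.52
tool_pos: [0.4687, -0.1825, 0.1811]
tcp_rot: [2.103, 2.218, -0.039]
wrist_force: [0.3, -0.6, -1.3]
width: 0.24
```

```bash
python3 -c "
from h import *
rep();go([.4655,-.184,.1124])
for n in ['wrist','side']:
    c=cam(n);save(c,n+'13.png');np.savez(n+'13.npz',**c)
im=cv2.imread('pics/side13.png');cv2.imwrite('pics/side13c.png',cv2.resize(im[80:200,180:260],None,fx=5,fy=5,interpolation=cv2.INTER_CUBIC))
c=dict(np.load('wrist13.npz'));P=pts(c);I=c['pixels'][235:300,230:285].astype(int);Q=P[235:300,230:285]
m=(I.min(-1)>90)&(Q[...,2]>.15);print('button',Q[m].mean(0),m.sum())
"
```

```text
t 25.52 p [ 0.4687 -0.1825  0.1811] q [-0.386 -0.043  2.09  -0.063  1.026 -0.408] F [ 0.3 -0.6 -1.3] w 0.24
X [-0.052  0.996 -0.079] Y [0.998 0.055 0.04 ] Z [ 0.044 -0.076 -0.996]
tool shift [ 0.004  -0.006   0.0684] | 0.0688
button [ 0.4670142  -0.17166391  0.18884388] 1126
```

View pics/wrist13.png

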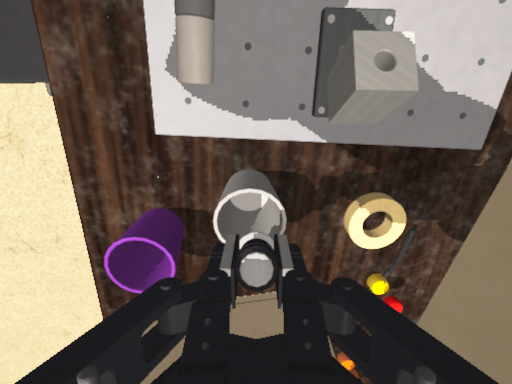

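View pics/side13c.png

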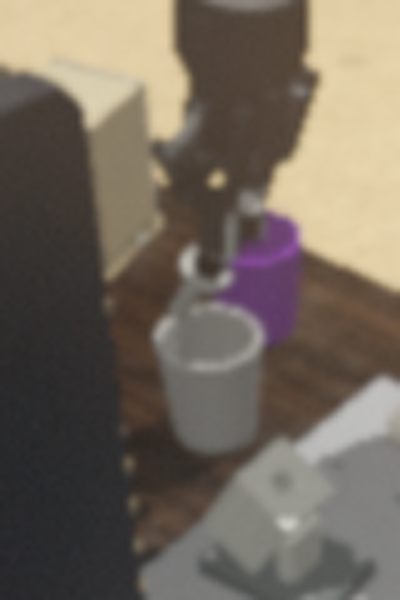

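```bash
python3 - <<'E'
from h import *
c=dict(np.load('side13.npz'));P=pts(c)
Q=P[128:152,208:230].reshape(-1,3);Q=Q[(Q[:,2]>.083)&(Q[:,2]<.115)&(abs(Q[:,1]+.22)<.03)&(abs(Q[:,0]-.468)<.04)]
for lo in np.arange(.083,.115,.006):
    q=Q[(Q[:,2]>=lo)&(Q[:,2]<lo+.006)]
    if len(q): print(lo.round(3),len(q),q.min(0).round(4),q.max(0).round(4))
E
```

```text
0.089 4 [ 0.4801 -0.2305  0.0893] [ 0.485  -0.2253  0.0942]
0.095 6 [ 0.4744 -0.2342  0.0951] [ 0.4837 -0.222   0.099 ]
0.101 7 [ 0.4782 -0.2271  0.1016] [ 0.4857 -0.218   0.1058]
0.107 5 [ 0.4776 -0.2253  0.109 ] [ 0.4835 -0.2138  0.1125]
0.113 3 [ 0.4784 -0.2245  0.1136] [ 0.4861 -0.217   0.1145]
```

Request:
servo_tool([
  [215,[0.001,-0.002,0.006],0],
  [215,[0.001,-0.001,0.01],0],
  [215,[0.001,-0.0005,0.01],0],
  [215,[0.001,-0.0005,0.01],0],
  [215,[0.0005,-0.0005,0.006],0],
  [215,[0,0,0],0],
  [215,[0,0,0],0],
  [215,[0,0,0],0],
])

```text
time: 26.28
tool_pos: [0.4664, -0.1819, 0.1359]
tcp_rot: [2.102, 2.216, -0.037]
wrist_force: [-0.1, -0.3, -1.4]
width: 0.236
```

```bash
python3 -c "
from h import *
rep();go([.4665,-.1835,.113])
c=cam('wrist');save(c,'w14.png')
cv2.imwrite('pics/w14c.png',cv2.resize(cv2.imread('pics/w14.png')[170:320,180:330],None,fx=4,fy=4))
P=pts(c);Q=P[170:260,190:310].reshape(-1,3);Q=Q[(Q[:,2]>.070)&(Q[:,2]<.082)&(abs(Q[:,1]+.2137)<.05)]
(x,y),r=cv2.minEnclosingCircle((Q[:,:2]*1000).astype(np.float32));print('beaker rim',x,y,r,len(Q))
"
```

```text
t 26.28 p [ 0.4664 -0.1819  0.1359] q [-3.870e-01  2.000e-03  2.138e+00 -6.800e-02  9.300e-01 -4.010e-01] F [-0.1 -0.3 -1.4] w 0.236
X [-0.051  0.996 -0.08 ] Y [0.998 0.054 0.043] Z [ 0.047 -0.078 -0.996]
tool shift [ 0.0002 -0.001   0.0229] | 0.0229
beaker rim 466.64837646484375 -209.80508422851562 33.15445327758789 854
```

View pics/w14c.png

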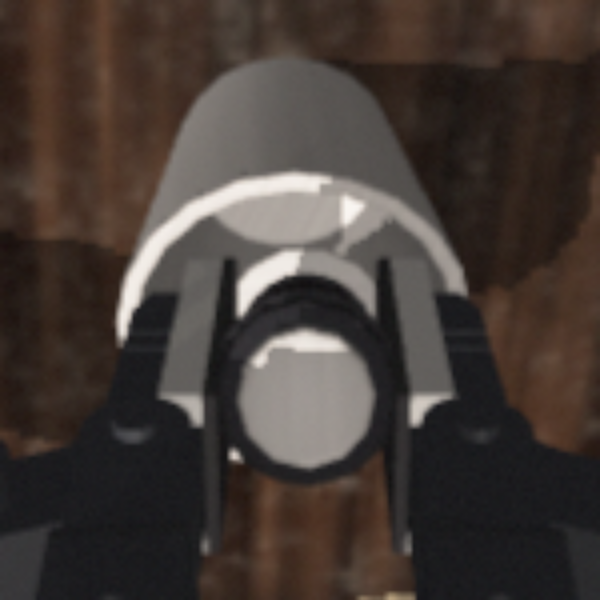

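Request:
servo_tool([
  [215,[0,-0.0005,0.006],0],
  [215,[0,-0.0005,0.007],0],
  [215,[0,0,0.005],0],
  [215,[0,0,0.003],0],
  [215,[0,0,0],0],
  [215,[0,0,0],0],
  [215,[0,0,0],0],
  [215,[0,0,0],0],
])

```text
time: 27.0
tool_pos: [0.4674, -0.1833, 0.1139]
tcp_rot: [2.102, 2.215, -0.034]
wrist_force: [0.2, 1.5, -0.6]
width: 0.245
```

```bash
python3 -c "
from h import *
rep();go([.4665,-.1835,.113])
c=cam('side');save(c,'s15.png')
cv2.imwrite('pics/s15c.png',cv2.resize(cv2.imread('pics/s15.png')[90:190,180:260],None,fx=6,fy=6,interpolation=cv2.INTER_CUBIC))
"
```

```text
t 27.0 p [ 0.4674 -0.1833  0.1139] q [-0.39   0.033  2.154 -0.068  0.882 -0.401] F [ 0.2  1.5 -0.6] w 0.245
X [-0.05   0.996 -0.079] Y [0.998 0.054 0.044] Z [ 0.049 -0.077 -0.996]
tool shift [-0.0001 -0.0009  0.0009] | 0.0013
```

View pics/s15c.png

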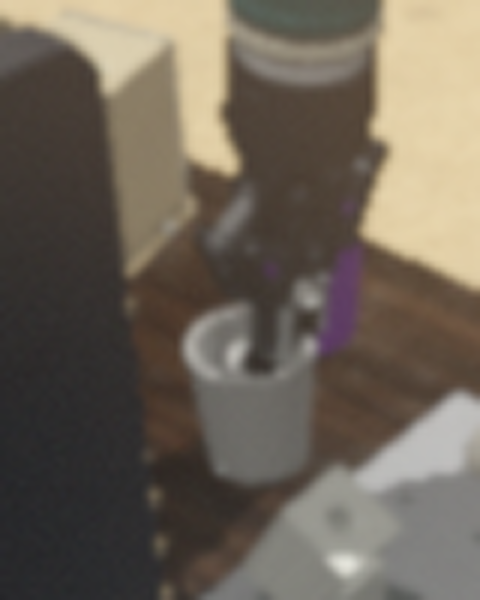

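Request:
servo_tool([
  [215,[0.0015,0,0.002],0],
  [215,[0,0,0.002],0],
  [215,[0,0,0.002],0],
  [215,[0,0,0],0],
  [215,[0,0,0],0],
  [215,[0,0,0],0],
  [215,[0,0,0],0],
  [215,[0,0,0],0],
])

```text
time: 27.72
tool_pos: [0.4681, -0.1825, 0.1078]
tcp_rot: [2.101, 2.214, -0.034]
wrist_force: [-0.2, 1.0, -1.5]
width: 0.242
```

```bash
python3 -c "
from h import *
rep()
"
```

```text
t 27.72 p [ 0.4681 -0.1825  0.1078] q [-0.387  0.041  2.159 -0.069  0.868 -0.397] F [-0.2  1.  -1.5] w 0.242
X [-0.05   0.996 -0.08 ] Y [0.997 0.054 0.046] Z [ 0.05  -0.077 -0.996]
```

Request:
servo_tool([
  [190,[0,0,0],0],
  [170,[0,0,-0.001],0],
  [150,[0,0,-0.001],0],
  [120,[0,0,-0.001],0],
  [90,[0,0,-0.001],0],
  [60,[0,0,-0.002],0],
  [60,[0,0,-0.003],0],
  [60,[0,0,0],0],
])

```text
time: 28.38
tool_pos: [0.4691, -0.1831, 0.1193]
tcp_rot: [2.097, 2.211, -0.033]
wrist_force: [0.1, -0.2, -0.2]
width: 0.767
```

```bash
python3 -c "
from h import *
rep()
c=cam('wrist');save(c,'w16.png')
c=cam('side');save(c,'s16.png')
cv2.imwrite('pics/s16c.png',cv2.resize(cv2.imread('pics/s16.png')[90:190,180:260],None,fx=6,fy=6,interpolation=cv2.INTER_CUBIC))
"
```

```text
t 28.38 p [ 0.4691 -0.1831  0.1193] q [-0.387  0.025  2.15  -0.07   0.887 -0.397] F [ 0.1 -0.2 -0.2] w 0.767
X [-0.051  0.995 -0.083] Y [0.997 0.055 0.049] Z [ 0.053 -0.08  -0.995]
```

View pics/w16.png

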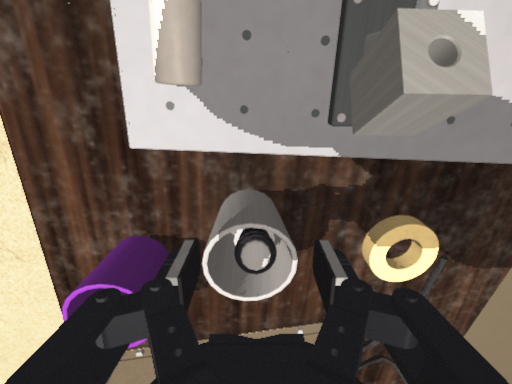

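View pics/s16c.png

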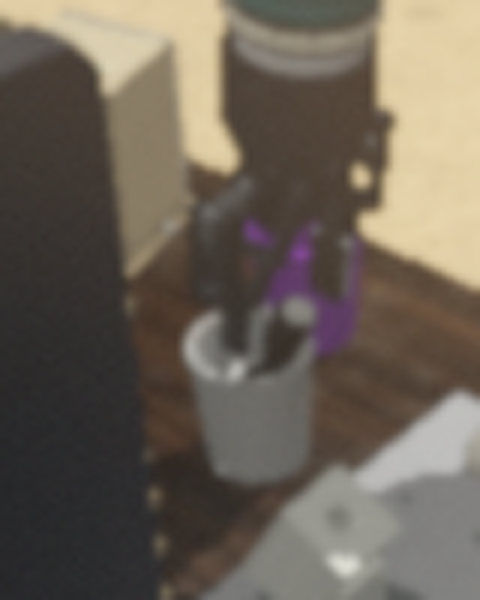

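The probe is released and standing in the beaker, with its button at (256,253) in the wrist view. I'll raise the hand clear and open it fully.

Request:
servo_tool([
  [60,[0,0,-0.01],0],
  [60,[0,0,-0.025],0],
  [60,[0,0,-0.03],0],
  [60,[0,0,-0.03],0],
  [60,[0,0,-0.03],0],
  [60,[0,0,-0.02],0],
  [60,[0,0,0],0],
  [60,[0,0,0],0],
])

```text
time: 29.15
tool_pos: [0.4585, -0.1697, 0.2714]
tcp_rot: [2.101, 2.215, -0.035]
wrist_force: [-0.2, -0.4, -0.6]
width: 0.767
```

```bash
python3 -c "
from h import *
rep()
for n in ['wrist','side','top']:
    c=cam(n);save(c,n+'17.png');np.savez(n+'17.npz',**c)
c=dict(np.load('wrist17.npz'))
P=pts(c);z=P[...,2];I=c['pixels'].astype(int)
R=(abs(P[...,0]-.467)<.06)&(abs(P[...,1]+.213)<.06)
Q=P[R&(z>.07)&(z<.080)&(I.min(-1)>110)]
(x,y),r=cv2.minEnclosingCircle((Q[:,:2]*1000).astype(np.float32));print('rim',x,y,r,len(Q),z[R&(z<.3)].max())
m=R&(z>.095)&(z<.16)&(I.min(-1)>90);B=P[m].mean(0);print('button',B,m.sum(),'lean est',np.degrees(np.arccos((B[2]-.008)/.12)))
im=cv2.imread('pics/side17.png');cv2.imwrite('pics/side17c.png',cv2.resize(im[110:300,190:390],None,fx=4,fy=3,interpolation=cv2.INTER_CUBIC)[:600])
"
```

```text
t 29.15 p [ 0.4585 -0.1697  0.2714] q [-0.369 -0.15   2.014 -0.059  1.204 -0.403] F [-0.2 -0.4 -0.6] w 0.767
X [-0.051  0.995 -0.08 ] Y [0.998 0.055 0.044] Z [ 0.049 -0.078 -0.996]
rim 467.5419921875 -213.66180419921875 33.7563591003418 483 0.2999979840915719
button [ 0.46695733 -0.17665111  0.11375199] 192 lean est 28.204472995703718
```

View pics/wrist17.png

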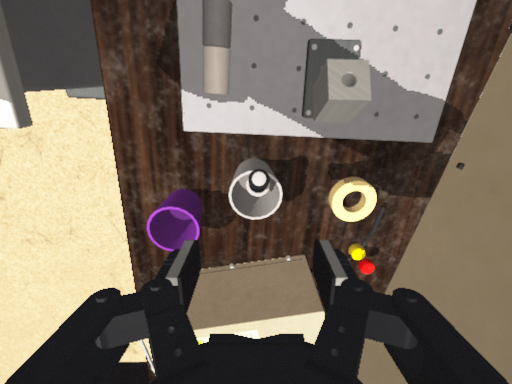

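View pics/side17c.png

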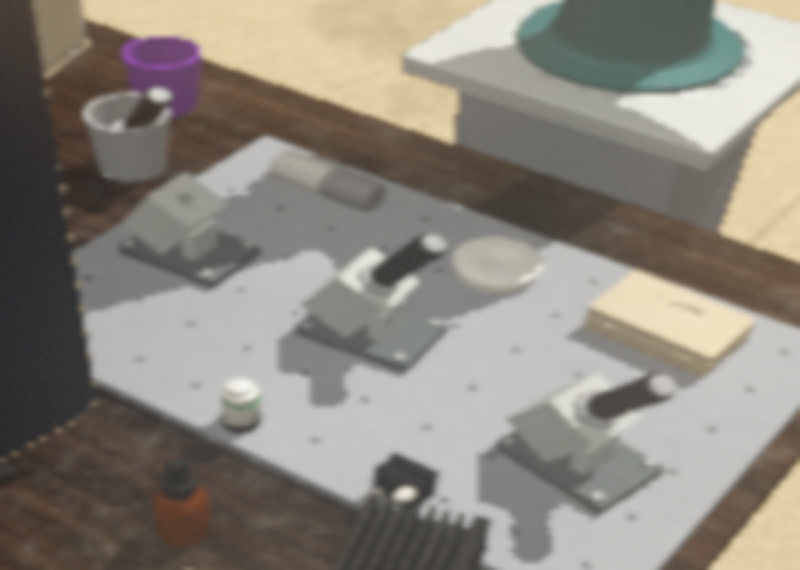

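```bash
python3 -c "
from h import *
print(bot.finish_job()); print(bot.read_state()['time'])"
```

```text
the job is handed in; nothing more can be done
None
the job is handed in; nothing more can be done
```

The right-hand probe was the loose one and now stands foot down in the steel beaker. The left and middle probes held and are back home. The job is handed in; it reported no verdict.

| Probe | Peak pull | Rise of the hand along the axis | Result |
|---|---|---|---|
| Left | about 14.8 N | 5.8 mm | held, back home |
| Middle | about 15.6 N | 8.5 mm | held, back home |
| Right | under 1 N | slid out freely | moved to the beaker |

- **Good probes:** after release, the button tops read within about 0.5 mm of where they were before the tugs. This was from the wrist camera, whose calibration is good to about 2 mm.
- **Loose probe:** it leans about 28 degrees, with its foot an estimated 20 mm from the beaker's axis.
- **Beaker and bystanders:** the beaker's rim centre did not move. The other things on the bench look undisturbed in the last pictures. The gripper was about 0.27 m up and touching nothing, at about 29 s.

Three things were not ideal:
- **Hand angle:** the moves only allow a near-vertical hand, so I gripped the leaning handles with an upright hand that drifted up to about 5 degrees. There was some sideways force during the tugs, up to about 8 N on the middle probe.
- **Downward press:** I pressed the middle probe down with about 6 N while bringing it home.
- **Camera mismatch:** the side and wrist cameras disagreed by about 4 mm in x at the beaker. I worked from the wrist camera.

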